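# Basket loaded, cleaner lid held open

## Robot

A 6-joint arm with a two-finger parallel gripper is mounted at the origin on the work surface. World frame = base frame: x ahead of the robot, y to its left, z up, the work surface at z = 0. Lengths are in m, angles in rad, forces in N, time in s.
With the tool pointing down it reaches from about 0.35 to 0.775 m from the base axis. Payload 7.3 kg.
Tool frame: the origin (TCP) lies midway between the tips of the shut fingers; the grasp point (between the pads) lies 19 mm behind it (robot.grasp_offset is the z of the grasp point in the tool frame, in m); z points along the fingers, y is the direction in which the jaws open and shut (so a half turn about z gives the same grasp; the last joint's range is limited). The gripper opens to 92 mm and grips with 3 to 60 N. Pads are 19 mm wide; open, the fingers measure 130 mm over their backs; the gripper's body (75 mm by 190 mm) begins 47 mm behind the grasp point.
Start: joints at [1.132, 0.342, 1.524, -0, 1.275, -0.146], TCP at [0.152, 0.503, 0.2] pointing down, gripper open.
Joint ranges: [-2.53, 2.53], [-0.77, 2.02], [0.04, 2.7], [-1, 4.14], [0.28, 2.66], [-3.11, 3.11]. Speed limits (rad/s): [2.57, 2.57, 3.14, 3.14, 3.14, 3.14].

## Interface

Orientations are given as [roll, pitch, yaw] about the fixed x, y, z axes, in that order (R = Rz(yaw) Ry(pitch) Rx(roll)).
In Python, from cell import observe, imaging, workorder, robot gives the robot as it stands. The module is installed in compiled form; this text tells all that it offers.
- The arm moves only by the tool send_rows, never from a script. Its argument "series" is a list of rows, each a list of 7 numbers: the shift along the tool's x, y, z in m, then the turn, a rotation vector about the tool's x, y, z in rad, then the closure, from 0 (fully open) to 1 (shut). A call has 1 to 5 rows; each row shifts and turns the commanded pose from where the row before left it, along the tool's axes as they then stand; what a row does not reach is not made up. A row lasts 1/12 s, in which the tool goes at most 41.7 mm and 7.16 degrees, less where a joint would pass 70% of its speed; a pose out of reach is approached as far as the arm can. A call is refused whole if a number of a shift passes 0.0417 or a number of a turn 0.125, either way. A call with a gripper value outside its range is refused whole. The fingers move at their own pace and stop on an object; "newtons" is the grip in N (left out, the last holds). Time passes only in rows, so rows that do not move let the fingers close. It gives the time, the measured TCP pose, the force and the opening at its end, in the units of the state.
- observe(): the state, without advancing time (a new reading comes with each control period).
- imaging.read_camera(name): name is "side" or "top" or "wrist"; returns a dict with "color" (480x640x3 uint8, red, green, blue), "range_z" (480x640 float32, m along the optical axis (not along the pixel's ray), 0 where there is no reading), "vfov" (degrees; the focal length in pixels is half the picture's height over the tangent of half this angle, whatever the lens; pixels are square), "cx", "cy" (the principal point, pixels), "T" (4x4, takes a point from camera to world coordinates). Camera axes: x right, y down, z forward; pixel columns grow to the right and rows downward; lengths in m; the calibration is good to about 2 mm. A picture is of the moment at which its call begins.
- workorder.hand_in(): hands the job in, once; it reports no verdict.
The state is a dict: "time": time; "qpos": joint angles; "qvel": joint speeds; "joint_efforts": joint torques, N m; "tool_pos": TCP position; "tool_rot": TCP orientation; "contact_force": force on the tool from outside, world axes, zero at the start; "torque": the same for the moment, N m; "opening": finger opening in m.
Only numpy, scipy, OpenCV 4.12 (cv2) and the standard library are available. Lean on these libraries where they do the work, as an engineer would, in place of code of your own. Each camera call takes 0.05 s, during which the arm holds its last target.

## Task

The tall nozzle body in the steel tray is finished: set it down gently in the wire cleaning basket, letting go of it well below the rim. Then, with the fingers, raise the lid of the ultrasonic cleaner to 60 degrees from shut and keep holding it there so that I can lower the basket into the tank: the lid falls shut by itself, so finish while holding it, and do not let go. Leave the basket standing where it is and do not disturb the other things on the bench.

Things in the scene. Friction and masses are not known exactly. Their poses are not given: they have to be found in the camera images.
- nozzle_mid (a point): The finished nozzle body, a turned bright steel part standing upright, loose, in the steel tray; taller than it is wide, unlike the two other steel parts in that tray. 46 mm tall: a 30 mm foot flange 8 mm thick, then a 22 mm diameter barrel up to 34 mm, then a 14 mm neck at the top. 90 g. This point is its centre, on its axis, 23 mm above its foot (on the barrel). z is its axis.
- tray: Low open steel tray, 200 x 140 mm, rim 14 mm high, wall and floor 3 mm, fixed, on the 2 mm thick green mat. Origin under its centre, its x along the 200 mm side. The three steel parts stand about in a row along its x, about 55 mm apart, in any order.
- basket: Open-topped rectangular stainless wire basket for the cleaner's tank, loose, 350 g, standing on the green mat. Outside 110 mm (its x) x 170 mm (its y) x 60 mm high, walls 3 mm, mesh floor 4 mm thick; a wire hanger at each y end reaches to 116 mm from the centre at 64 mm height. Origin at the centre of its underside, z up.
- cleaner: Bench-top ultrasonic cleaner, fixed: white housing 170 mm deep (its x) x 250 mm wide (its y) x 145 mm high, dials on its front, which faces its -x (towards the robot side). Steel lid on top, hinged along the rear edge. Origin on the bench under its centre, z up.
- hinge (a point): Point on the lid's hinge line at mid-width, at the rear top edge of the cleaner: 88 mm behind (+x of) the cleaner's origin and 148 mm above the bench. Axes as the cleaner's; the hinge line runs along its y.
- handle (a point): Centre of the lid's black handle bar: a round bar of 12 mm diameter, 130 mm long, parallel to the hinge line, on two posts 118 mm apart, near the lid's front edge. Bar axis 44 mm above the lid's top face (200 mm above the bench while shut), 140 mm in front of the hinge line and 52 mm above it while shut (so 149 mm from it); it turns with the lid. The lid's front edge is 31 mm in front of the bar.
- lid (a joint): Opening angle of the cleaner's lid, rad: 0 shut (level), 1.047 = 60 degrees, stop at 1.75. Steel lid 166 x 246 x 10 mm, about 0.42 kg, no catch and no stay: with nothing holding it, it falls shut from any angle below about 80 degrees. An upward pull of 2 to 3.5 N at the handle lifts it.
- capnut: Low turned steel cap nut, 32 mm diameter, 16 mm tall, in the tray; bystander. Origin under its centre.
- collar: Flat steel ring, 34 mm diameter, 10 mm tall, in the tray; bystander. Origin under its centre.
- torch: Aluminium pen torch lying on the bench, 140 mm long, 28 mm thick; bystander.
- driver: Screwdriver lying on the bench, 160 mm; bystander.
- dispenser: White solvent dispenser bottle, 64 mm diameter, 129 mm tall, at the back; bystander.
- blower: Black rubber dust-blower bulb, 60 mm diameter, nozzle up, 100 mm tall, at the back; bystander.
- swabjar: Glass jar of swabs, 60 mm diameter, 115 mm tall with swabs, at the back; bystander.
- loupe: Black eye loupe standing on the bench, 42 mm diameter, 32 mm tall; bystander.
Things that resemble listed ones, but are neither listed nor needed, are in the scene too. Leave any pink look-alike of the part that bears nozzle_mid alone.

How it is judged:
By the outcome, as a careful person would: the job done as asked, in the order asked, and still so for the second after the job is handed in, while the arm keeps its last pose, push and grip.
It also fails if it takes over 61 s, if anything falls off the work surface, if the arm or the gripper's body presses on something with over 40 N, if the wrist force passes 120 N, or if a joint passes its speed limit or range.

## Working session

There is one attempt and no reset: what is moved stays moved. The work goes in short steps, Python scripts to look and compute and a tool call to move; the robot and the scene stay as the last step left them, time stands still between calls to the robot, and variables do not carry over. Pictures are saved under pics/ and viewed, and the job is handed in when it is done.

Besides the shell and the picture viewer there is one more tool, called after "Emit:" as name(argument=value, ...), one argument or row to a line, values as JSON. send_rows: Moves the arm, as the interface text tells. Its arguments: {"type":"object","properties":{"series":{"type":"array","items":{"type":"array","items":{"type":"number"}}},"newtons":{"type":"number"}},"required":["series"]}

```bash
mkdir -p pics; cat > h.py <<'E'
import numpy as np, cv2
from cell import observe, imaging, workorder, robot
def cam(n):
    d=imaging.read_camera(n); h=d["color"].shape[0]
    d["f"]=h/2/np.tan(np.radians(d["vfov"])/2); return d
def cloud(d):
    z=d["range_z"]; v,u=np.indices(z.shape)
    p=np.stack([(u-d["cx"])/d["f"]*z,(v-d["cy"])/d["f"]*z,z],-1)
    w=p@d["T"][:3,:3].T+d["T"][:3,3]; w[z==0]=np.nan; return w
def save(n,im): cv2.imwrite("pics/"+n,cv2.cvtColor(im,cv2.COLOR_RGB2BGR))
E
python3 - <<'E'
from h import *
s=observe(); print(s)
print(robot.grasp_offset)
for n in("top","side","wrist"):
    d=cam(n); save(n+"0.png",d["color"]); np.savez("pics/"+n+"0.npz",c=d["color"],w=cloud(d)); print(n,d["T"],d["f"])
E
```

```text
{'time': 0.0, 'qpos': array([ 1.13197328e+00,  3.42722915e-01,  1.52502946e+00, -5.74717994e-06,
        1.27537158e+00, -1.46007520e-01]), 'qvel': array([-0.00098099, -0.0004036 , -0.00120406,  0.00189102, -0.00081782,
       -0.00045048]), 'joint_efforts': array([ 8.24990402e-04, -4.31253183e+01, -2.44219369e+01,  7.18711456e-02,
        5.60132798e-02, -1.25544102e-04]), 'tool_pos': array([0.15133376, 0.50225051, 0.19944054]), 'tool_rot': array([-3.14007684e+00, -2.17351338e-04,  2.84877864e+00]), 'contact_force': array([-0.1606633 , -0.29300791,  0.80405239]), 'torque': array([-0.0104448 ,  0.02694709,  0.01201781]), 'opening': 0.0916243007251305}
-0.0188
top [[-0.13308707 -0.96689271  0.2177299   0.29028372]
 [-0.99108917  0.13104964 -0.02383787 -0.10371234]
 [-0.00548476 -0.21896226 -0.97571791  1.34422317]
 [ 0.          0.          0.          1.        ]] 435.4690047026475
side [[ 0.66904482 -0.38019996  0.63861336 -0.16955354]
 [-0.7430239  -0.32232248  0.58653533 -0.75865563]
 [-0.01716126 -0.86692341 -0.49814585  0.69273098]
 [ 0.          0.          0.          1.        ]] 489.18112460476044
wrist [[ 2.88650384e-01  9.25051679e-01  2.46901493e-01  8.52000706e-02]
 [ 9.57434216e-01 -2.78665627e-01 -7.52674608e-02  5.22175946e-01]
 [-8.23331482e-04  2.58117919e-01 -9.66113069e-01  3.83899326e-01]
 [ 0.00000000e+00  0.00000000e+00  0.00000000e+00  1.00000000e+00]] 357.5206041237365
```

View pics/top0.png

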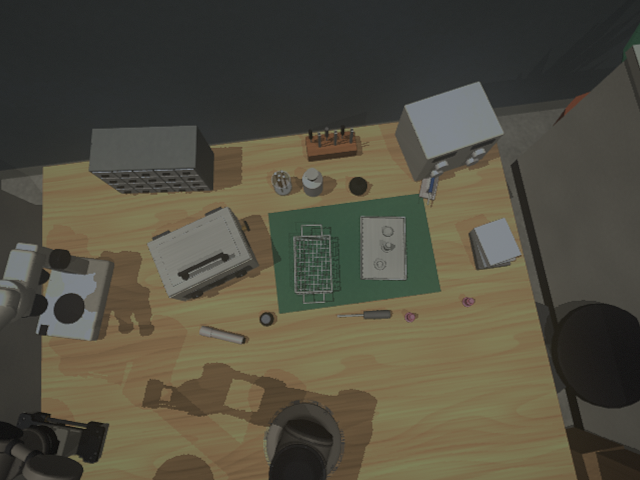

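View pics/side0.png

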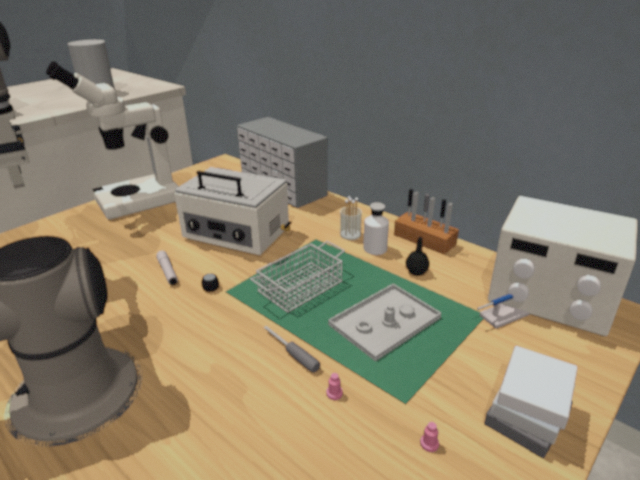

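View pics/wrist0.png

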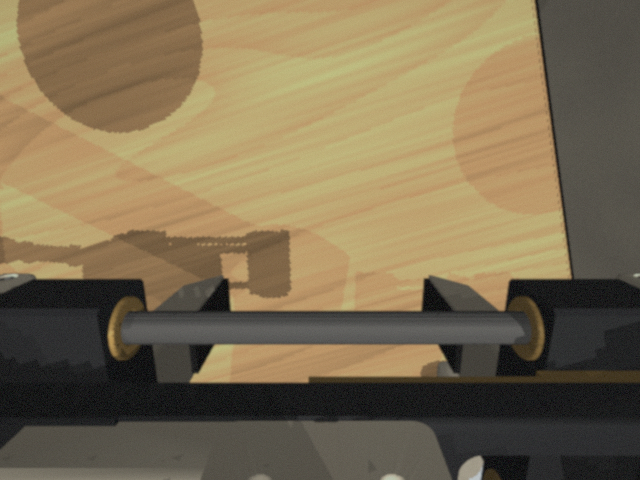

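In the top view, the tray holds three steel parts at about (387,231), (387,246) and (380,264). The tall one seems to be the middle one, which the side view shows at (390,316). The pink look-alikes are at top (410,316) and (468,301). Next I measure these and confirm with crops.

```bash
python3 - <<'E'
from h import *
a=np.load("pics/top0.npz");b=np.load("pics/side0.npz")
c1=cv2.resize(a["c"][205:315,260:440],None,fx=4,fy=4,interpolation=2)
c2=cv2.resize(b["c"][240:360,240:450],None,fx=3.5,fy=3.5,interpolation=2)
save("c1.png",c1);save("c2.png",c2)
np.set_printoptions(precision=3,suppress=True)
w=a["w"]
for r in [(380,231),(387,231),(387,246),(385,244),(380,264),(360,217),(405,217),(405,280),(361,278),(383,225)]: print(r,w[r[1],r[0]])
ws=b["w"]
# tray points: heights
for nm,W in(("top",w),("side",ws)):
    m=(W[...,0]>.25)&(W[...,0]<.6)&(W[...,1]<-.1)&(W[...,1]>-.45)&(W[...,2]>.03)&(W[...,2]<.07)
    p=W[m]; v,u=np.nonzero(m); 
    for q in np.c_[u,v,p][:60]: print(nm,q)
E
```

```text
(380, 231) [ 0.581 -0.313  0.012]
(387, 231) [ 0.575 -0.333  0.023]
(387, 246) [ 0.523 -0.32   0.054]
(385, 244) [ 0.531 -0.316  0.045]
(380, 264) [ 0.478 -0.298  0.003]
(360, 217) [ 0.633 -0.257  0.018]
(405, 217) [ 0.618 -0.402 -0.001]
(405, 280) [ 0.419 -0.366  0.   ]
(361, 278) [ 0.441 -0.231  0.019]
(383, 225) [ 0.601 -0.327  0.002]
top [320.    229.      0.599  -0.126   0.067]
top [321.    229.      0.599  -0.129   0.065]
top [320.    230.      0.597  -0.126   0.062]
top [321.    230.      0.596  -0.129   0.067]
top [321.    231.      0.593  -0.128   0.063]
top [321.    232.      0.59   -0.128   0.063]
top [321.    233.      0.587  -0.128   0.064]
top [321.    234.      0.585  -0.127   0.061]
top [318.    235.      0.584  -0.118   0.058]
top [319.    235.      0.583  -0.121   0.061]
top [320.    235.      0.581  -0.124   0.066]
top [321.    235.      0.581  -0.127   0.062]
top [322.    235.      0.581  -0.13    0.063]
top [323.    235.      0.579  -0.133   0.068]
top [324.    235.      0.58   -0.136   0.062]
top [325.    235.      0.579  -0.139   0.065]
top [326.    235.      0
[... 4119 characters left out ...]
 [333.    259.      0.576  -0.128   0.056]
side [336.    259.      0.576  -0.138   0.061]
side [337.    259.      0.579  -0.139   0.06 ]
side [338.    259.      0.576  -0.144   0.063]
side [339.    259.      0.578  -0.146   0.063]
side [325.    260.      0.578  -0.102   0.042]
side [328.    260.      0.579  -0.11    0.044]
side [329.    260.      0.581  -0.112   0.045]
side [333.    260.      0.577  -0.128   0.053]
side [337.    260.      0.578  -0.139   0.057]
side [338.    260.      0.576  -0.144   0.06 ]
side [339.    260.      0.571  -0.151   0.066]
side [340.    260.      0.576  -0.15    0.063]
side [341.    260.      0.577  -0.152   0.064]
side [329.    261.      0.58   -0.112   0.042]
```

View pics/c1.png

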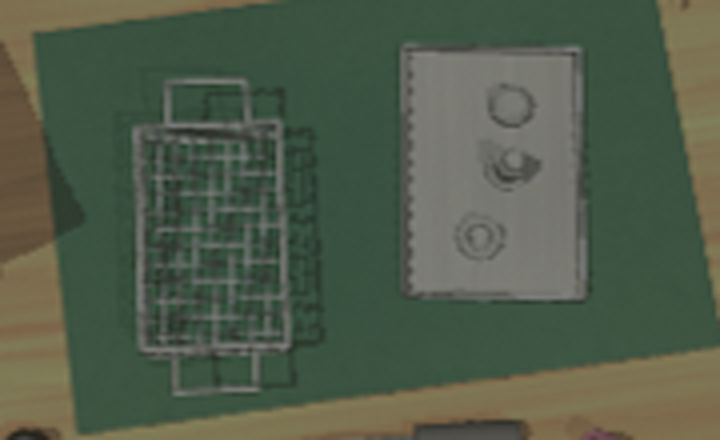

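View pics/c2.png

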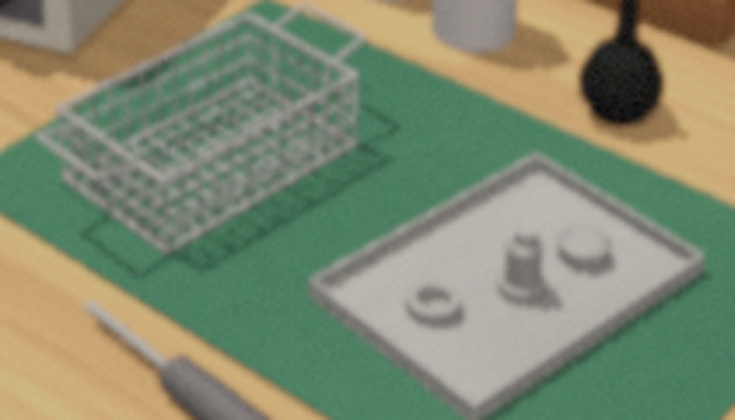

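The crops show the tall, stepped part is the middle one: c1 (510,165), c2 (523,265). The flat ring (collar) and the low disc (cap nut) sit on either side of it. Now I fit the poses.

```bash
python3 - <<'E'
from h import *
np.set_printoptions(precision=4,suppress=True)
A=np.load("pics/top0.npz")["w"];B=np.load("pics/side0.npz")["w"]
def box(W,x0,x1,y0,y1,z0,z1):
    m=(W[...,0]>x0)&(W[...,0]<x1)&(W[...,1]>y0)&(W[...,1]<y1)&(W[...,2]>z0)&(W[...,2]<z1); return W[m]
for n,W in(("top",A),("side",B)):
    print(n)
    p=box(W,.46,.60,-.38,-.25,.03,.06); print("nozzle>30",len(p),p.mean(0),p.min(0),p.max(0))
    q=box(W,.46,.60,-.38,-.25,.044,.06); print(" top",len(q),q.mean(0) if len(q) else 0)
    for z0,z1 in((.008,.025),): 
        q=box(W,.42,.60,-.38,-.25,.0095,.03); 
        lab=None
        for nm,c in(("cap",(.575,-.33)),("coll",(.475,-.298))):
            s=q[np.hypot(q[:,0]-c[0],q[:,1]-c[1])<.027]; print(" ",nm,len(s),s.mean(0),s[:,:2].min(0),s[:,:2].max(0))
    r=box(W,.3,.7,-.2,.05,.052,.075); print("rim",len(r)); print(cv2.minAreaRect(r[:,:2].astype(np.float32)))
    r2=box(W,.3,.7,-.2,.05,.054,.0635)
    print(cv2.minAreaRect(r2[:,:2].astype(np.float32)))
    l=box(W,.35,.8,.05,.5,.148,.17); print("lid",len(l),l.mean(0),cv2.minAreaRect(l[:,:2].astype(np.float32)))
    h=box(W,.35,.8,.05,.5,.19,.22); print("bar",len(h),h.mean(0)); c=h[:,:2]-h[:,:2].mean(0); u,s,vt=np.linalg.svd(c,full_matrices=False);t=c@vt[0];print(vt[0],t.min(),t.max(),"mid",h[:,:2].mean(0)+vt[0]*(t.min()+t.max())/2)
    r=box(W,.38,.7,-.45,-.2,.010,.02);print("tray",cv2.minAreaRect(r[:,:2].astype(np.float32)))
    m=box(W,.42,.6,-.41,-.35,-.02,.02);print("trayfloor z",np.median(m[:,2])); m=box(W,.35,.7,-.2,-.17,-.02,.02);print("mat z",np.median(m[:,2]))
E
```

```text
top
nozzle>30 42 [ 0.525  -0.3214  0.0443] [ 0.5159 -0.332   0.032 ] [ 0.5355 -0.3129  0.0582]
 top 19 [ 0.5259 -0.3225  0.0503]
  cap 86 [ 0.5761 -0.3318  0.0178] [ 0.5599 -0.3477] [ 0.5963 -0.3097]
  coll 67 [ 0.4765 -0.2938  0.0133] [ 0.4508 -0.319 ] [ 0.4934 -0.2765]
rim 379
((0.4996858835220337, -0.0882994681596756), (0.11141642928123474, 0.23641084134578705), 84.60466766357422)
((0.5078007578849792, -0.08906588703393936), (0.11141642928123474, 0.22010880708694458), 84.60466766357422)
lid 5127 [0.5679 0.2213 0.1572] ((0.6494255661964417, 0.24812030792236328), (0.35020968317985535, 0.24741339683532715), 18.031116485595703)
bar 373 [0.6265 0.222  0.2017]
[-0.9877 -0.1562] -0.18769560223747084 0.12928957179420741 mid [0.6553 0.2266]
tray ((0.5362263917922974, -0.3062983751296997), (0.23415164649486542, 0.1879110187292099), 1.2866960763931274)
trayfloor z 0.003288435268224643
mat z 0.001497104751419176
side
nozzle>30 112 [ 0.5212 -0.3289  0.0421] [ 0.5134 -0.3376  0.0302] [ 0.5322 -0.3165  0.0543]
 top 40 [ 0.5239 -0.3273  0.0498]
  cap 147 [ 0.571  -0.3406  0.018 ] [ 0.5585 -0.3534] [ 0.5888 -0.3235]
  coll 128 [ 0.4742 -0.2981  0.0139] [ 0.4586 -0.3136] [ 0.4925 -0.2804]
rim 591
((0.4990866184234619, -0.09243001788854599), (0.11408153921365738, 0.23862476646900177), 84.09925079345703)
((0.5053941607475281, -0.09308192133903503), (0.11408153921365738, 0.2246232032775879), 84.09925079345703)
lid 2545 [0.5689 0.201  0.1574] ((0.6486451029777527, 0.24513883888721466), (0.3556618392467499, 0.2495250105857849), 17.941444396972656)
bar 347 [0.6065 0.214  0.2002]
[-0.9866 -0.1633] -0.2095383653429657 0.1096503803406504 mid [0.6558 0.2222]
tray ((0.5260209441184998, -0.31491053104400635), (0.14383170008659363, 0.204371377825737), 81.285888671875)
trayfloor z 0.003966929688203558
mat z 0.002291097721106916
```

```bash
python3 - <<'E'
from h import *
np.set_printoptions(precision=4,suppress=True)
A=np.load("pics/top0.npz");B=np.load("pics/side0.npz")
def box(W,x0,x1,y0,y1,z0,z1):
    m=(W[...,0]>x0)&(W[...,0]<x1)&(W[...,1]>y0)&(W[...,1]<y1)&(W[...,2]>z0)&(W[...,2]<z1); return W[m]
for n,(u0,u1,v0,v1) in(("top",(140,262,200,305)),("side",(170,300,160,250))):
    W=(A if n=="top" else B)["w"][v0:v1,u0:u1]
    l=box(W,.3,.62,.1,.42,.151,.164); R=cv2.minAreaRect(l[:,:2].astype(np.float32));print(n,"lid",len(l),np.median(l[:,2]),R)
    h=box(W,.3,.56,.1,.42,.19,.22); c=h[:,:2]-h[:,:2].mean(0);_,s,vt=np.linalg.svd(c,full_matrices=False);t=c@vt[0];print("bar",len(h),vt[0],np.degrees(np.arctan2(*vt[0][::-1])),t.min(),t.max(),"mid",h[:,:2].mean(0)+vt[0]*(t.min()+t.max())/2,h[:,2].max())
A=A["w"]
for nm,(u,v) in dict(swab=(281,182),disp=(313,180),blow=(358,186),cab=(150,145),cab2=(205,150),cabfr=(120,158),cabfr2=(208,156),loupe=(266,318)).items(): print(nm,A[v,u])
E
```

```text
top lid 4073 0.15744663750842092 ((0.5662330985069275, 0.22156444191932678), (0.17419612407684326, 0.2463526874780655), 18.073524475097656)
bar 223 [-0.3137  0.9495] 108.2809150772687 -0.0647341576087981 0.06424954292839272 mid [0.5129 0.2035] 0.2110582149992617
side lid 1811 0.15805489034210907 ((0.5604218244552612, 0.21757622063159943), (0.1760309487581253, 0.24651853740215302), 15.406539916992188)
bar 230 [ 0.3112 -0.9503] -71.8689546105066 -0.06826401221106256 0.06431149032084588 mid [0.5103 0.1997] 0.20890931684837982
swab [ 0.7874 -0.0223  0.0028]
disp [ 0.7404 -0.1244  0.1115]
blow [ 0.7227 -0.2617  0.0548]
cab [0.8755 0.3222 0.1976]
cab2 [0.8872 0.1922 0.0972]
cabfr [0.846  0.4066 0.2007]
cabfr2 [0.8812 0.192  0.0647]
loupe [0.36   0.0678 0.0297]
```

Emit:
send_rows(
  series=[
    [-0.0295,-0.0261,0,0,0,0,0.46],
    [-0.0295,-0.0261,0,0,0,0,0.46],
    [-0.0295,-0.0261,0,0,0,0,0.46],
    [-0.0295,-0.0261,0,0,0,0,0.46],
    [-0.0295,-0.0261,0,0,0,0,0.46],
  ],
  newtons=20,
)

```text
time: 0.57
tool_pos: [0.2554, 0.3335, 0.1999]
tool_rot: [-3.141, -0.0, 2.85]
contact_force: [1.4, 0.5, 0.1]
opening: 0.0626
```

Emit:
send_rows(
  series=[
    [-0.0295,-0.0261,0,0,0,0,0.46],
    [-0.0295,-0.0261,0,0,0,0,0.46],
    [-0.0295,-0.0261,0,0,0,0,0.46],
    [-0.0295,-0.0261,0,0,0,0,0.46],
    [-0.0295,-0.0261,0,0,0,0,0.46],
  ],
)

```text
time: 0.98
tool_pos: [0.3591, 0.1658, 0.2002]
tool_rot: [3.141, 0.0, 2.849]
contact_force: [1.5, 0.7, -0.6]
opening: 0.0495
```

Emit:
send_rows(
  series=[
    [-0.0295,-0.0261,0,0,0,0,0.46],
    [-0.0295,-0.0261,0,0,0,0,0.46],
    [-0.0202,-0.0309,0,0,0,0,0.46],
    [-0.0202,-0.0309,0,0,0,0,0.46],
    [-0.0202,-0.0309,0,0,0,0,0.46],
  ],
)

```text
time: 1.4
tool_pos: [0.4314, -0.0075, 0.2]
tool_rot: [3.141, -0.0, 2.849]
contact_force: [1.0, 0.1, 0.4]
opening: 0.0497
```

Emit:
send_rows(
  series=[
    [-0.0202,-0.0309,0,0,0,0.018,0.46],
    [-0.0202,-0.0309,0,0,0,0.018,0.46],
    [-0.0202,-0.0309,0,0,0,0.018,0.46],
    [-0.0202,-0.0309,0,0,0,0.018,0.46],
    [-0.0202,-0.0309,0,0,0,0.018,0.46],
  ],
)

```text
time: 1.82
tool_pos: [0.477, -0.1862, 0.1998]
tool_rot: [3.141, -0.0, 2.758]
contact_force: [0.8, 0.5, -0.3]
opening: 0.0496
```

Emit:
send_rows(
  series=[
    [-0.02,-0.03,0,0,0,0,0.46],
    [-0.02,-0.03,0,0,0,0,0.46],
    [-0.02,-0.03,0,0,0,0,0.46],
    [-0.012,-0.02,0,0,0,0,0.46],
    [0,0,0,0,0,0,0.46],
  ],
)

```text
time: 2.23
tool_pos: [0.5025, -0.3178, 0.1989]
tool_rot: [-3.141, -0.0, 2.755]
contact_force: [-1.3, 0.6, -0.6]
opening: 0.0493
```

```bash
python3 - <<'E'
from h import *
s=observe(); print(s["tool_pos"],s["tool_rot"],s["time"])
d=cam("wrist"); save("w1.png",d["color"]); np.savez("pics/w1.npz",c=d["color"],w=cloud(d))
E
```

```text
[ 0.5024934  -0.31783353  0.19885139] [-3.14050492e+00 -1.93045213e-04  2.75493903e+00] 2.2333
```

View pics/w1.png

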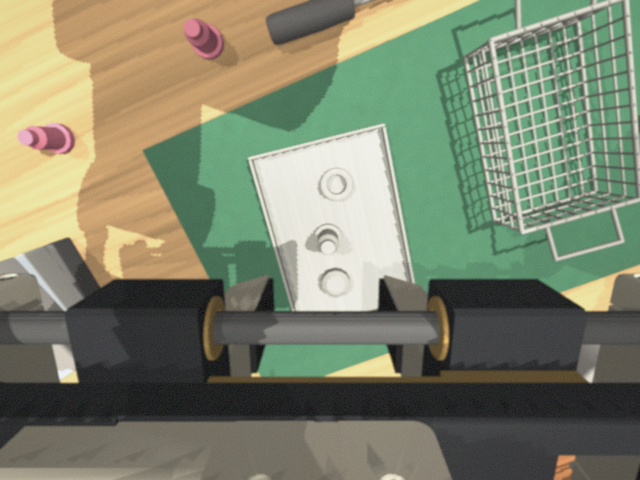

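The wrist view shows the collar at (335,184), the nozzle at (327,238) and the cap nut at (335,282), with the basket at upper right. Next I measure the nozzle in this view.

```bash
cat >> h.py <<'E'
from scipy.spatial.transform import Rotation as Ro
def delta(target,yaw=None):
    s=observe();R=Ro.from_euler("xyz",s["tool_rot"]).as_matrix()
    d=R.T@(np.array(target)-s["tool_pos"]); print("delta tool",np.round(d,4),"yaw deg",np.degrees(s["tool_rot"][2]))
    return d
E
python3 - <<'E'
from h import *
np.set_printoptions(precision=4,suppress=True)
W=np.load("pics/w1.npz")["w"]
def f(c,r,z0,z1):
    m=(np.hypot(W[...,0]-c[0],W[...,1]-c[1])<r)&(W[...,2]>z0)&(W[...,2]<z1);p=W[m]
    (x,y),rr=cv2.minEnclosingCircle(p[:,:2].astype(np.float32)); print(len(p),p.mean(0),(p[:,:2].min(0)+p[:,:2].max(0))/2,(round(x,4),round(y,4),round(rr,4)))
print("neck top");f((.525,-.325),.03,.046,.06)
print("barrel");f((.525,-.325),.03,.032,.042)
print("cap");f((.573,-.336),.025,.012,.03)
print("collar");f((.475,-.296),.025,.0105,.03)
m=(abs(W[...,0]-.52)<.07)&(abs(W[...,1]+.35)<.02)&(W[...,2]<.02); print(np.median(W[m][:,2]))
m=(W[...,0]>.38)&(W[...,0]<.62)&(abs(W[...,1]+.09)<.07)&(W[...,2]>.055)&(W[...,2]<.07); print("rim",cv2.minAreaRect(W[m][:,:2].astype(np.float32)))
delta((.525,-.325,.07))
E
```

```text
neck top
163 [ 0.5263 -0.3261  0.0504] [ 0.5265 -0.3261] (0.5266, -0.3265, 0.0071)
barrel
183 [ 0.5232 -0.3251  0.0393] [ 0.5264 -0.3263] (0.5267, -0.3264, 0.011)
cap
639 [ 0.5755 -0.3372  0.019 ] [ 0.5772 -0.3378] (0.5772, -0.3375, 0.0159)
collar
559 [ 0.4771 -0.2968  0.0144] [ 0.4773 -0.2967] (0.4774, -0.2967, 0.017)
0.004749491080790924
rim ((0.5059008598327637, -0.09242016822099686), (0.11276078969240189, 0.22367045283317566), 84.57622528076172)
delta tool [-0.0249 -0.0005  0.1289] yaw deg 157.90007502532916
```

Emit:
send_rows(
  series=[
    [-0.0127,0.0006,0.03,0,0,0,0.46],
    [-0.0127,0.0006,0.035,0,0,0,0.46],
    [0,0,0.035,0,0,0,0.46],
    [0,0,0.02,0,0,0,0.46],
    [0,0,0,0,0,0,0.46],
  ],
)

```text
time: 2.7
tool_pos: [0.524, -0.3181, 0.0749]
tool_rot: [3.138, -0.01, 2.76]
contact_force: [-1.1, 1.6, -1.1]
opening: 0.0497
```

```bash
python3 - <<'E'
from h import *
delta((.5265,-.3263,.0155)); print(observe()["contact_force"])
E
```

```text
delta tool [-0.006  -0.0069  0.0593] yaw deg 158.12722640465392
[-1.13772569  1.62159411 -1.11184312]
```

Emit:
send_rows(
  series=[
    [0,0,0,0,0,0,0.46],
    [0,0,0,0,0,0,0.46],
  ],
)

```text
time: 2.87
tool_pos: [0.5277, -0.3216, 0.082]
tool_rot: [-3.141, 0.003, 2.759]
contact_force: [-0.6, 0.6, 0.6]
opening: 0.0493
```

```bash
python3 - <<'E'
from h import *
delta((.5265,-.3263,.0155)); s=observe();print(s["qpos"],s["qvel"],s["tool_rot"])
E
```

```text
delta tool [-0.0005 -0.0047  0.0665] yaw deg 158.10639306419196
[-6.71480637e-01  6.15681404e-01  1.41284053e+00  2.38613729e-04
  1.11048389e+00 -1.86026648e+00] [-0.00422723 -0.01571923 -0.01551796 -0.00048464 -0.00217943 -0.00265463] [-3.14105940e+00  2.54029551e-03  2.75947713e+00]
```

Emit:
send_rows(
  series=[
    [0,-0.0047,0.015,0,0,0,0.46],
    [0,0,0.015,0,0,0,0.46],
    [0,0,0.012,0,0,0,0.46],
    [0,0,0,0,0,0,0.46],
    [0,0,0,0,0,0,0.46],
  ],
)

```text
time: 3.28
tool_pos: [0.5253, -0.3261, 0.0389]
tool_rot: [-3.142, 0.001, 2.759]
contact_force: [-0.1, -0.1, -0.1]
opening: 0.0494
```

```bash
python3 - <<'E'
from h import *
delta((.5265,-.3263,.0155)); s=observe();print(s["qvel"],s["tool_rot"])
E
```

```text
delta tool [-0.0012  0.0002  0.0234] yaw deg 158.07563241805164
[-0.00286923 -0.01243159 -0.01669655 -0.00138284  0.00171328 -0.00033643] [-3.14152561e+00  6.66720994e-04  2.75894025e+00]
```

Emit:
send_rows(
  series=[
    [-0.001,0,0.01,0,0,0,0.46],
    [0,0,0.008,0,0,0,0.46],
    [0,0,0.005,0,0,0,0.46],
    [0,0,0,0,0,0,0.46],
    [0,0,0,0,0,0,0.6],
  ],
)

```text
time: 3.7
tool_pos: [0.5257, -0.3262, 0.0146]
tool_rot: [3.141, -0.001, 2.759]
contact_force: [0.0, 1.3, 0.0]
opening: 0.0464
```

Emit:
send_rows(
  series=[
    [0,0,0,0,0,0,0.7],
    [0,0,0,0,0,0,0.8],
    [0,0,0,0,0,0,1],
    [0,0,0,0,0,0,1],
    [0,0,0,0,0,0,1],
  ],
  newtons=20,
)

```text
time: 4.12
tool_pos: [0.526, -0.3264, 0.0153]
tool_rot: [3.142, 0.0, 2.759]
contact_force: [0.4, 2.0, 2.3]
opening: 0.014
```

Emit:
send_rows(
  series=[
    [0,0,0,0,0,0,1],
    [0,0,0,0,0,0,1],
    [0,0,-0.005,0,0,0,1],
    [0,0,-0.01,0,0,0,1],
    [0,0,-0.01,0,0,0,1],
  ],
)

```text
time: 4.53
tool_pos: [0.5256, -0.3264, 0.0406]
tool_rot: [3.141, -0.001, 2.759]
contact_force: [-0.1, -0.7, -1.3]
opening: 0.012
```

```bash
python3 - <<'E'
from h import *
print(observe()["opening"])
d=cam("side");save("s2.png",cv2.resize(d["color"][220:370,300:480],None,fx=4,fy=4,interpolation=2))
d=cam("wrist");save("w2.png",d["color"])
E
```

```text
0.011966483781363323
```

View pics/s2.png

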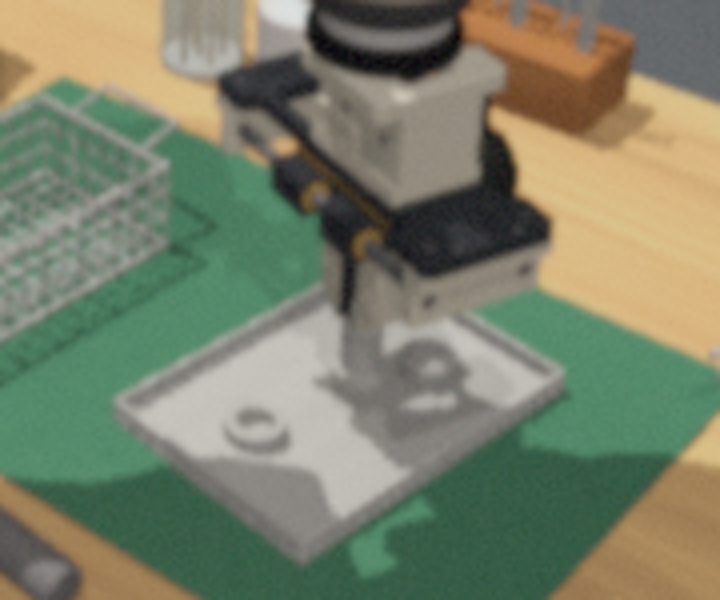

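View pics/w2.png

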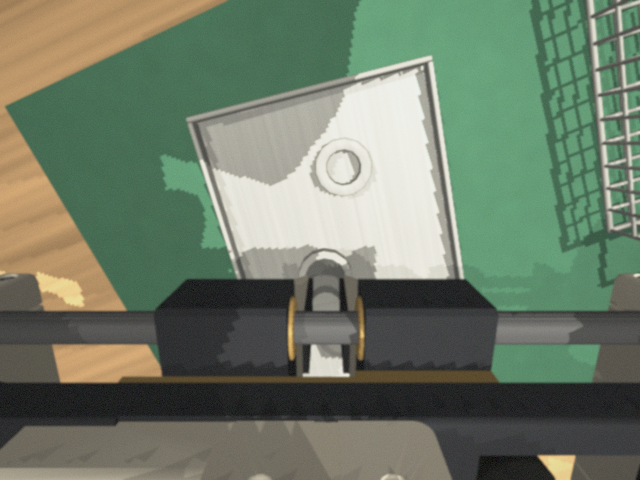

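```bash
python3 - <<'E'
from h import *
a=cv2.imread("pics/w2.png")[220:400,230:430]; cv2.imwrite("pics/w2c.png",cv2.resize(a,None,fx=4,fy=3.3,interpolation=2))
d=cam("top");W=cloud(d);save("t2.png",cv2.resize(d["color"][190:310,320:470],None,fx=5,fy=5,interpolation=2))
d=cam("wrist");W=cloud(d)
np.set_printoptions(precision=3,suppress=True)
for u,v in [(325,255),(325,262),(325,270),(325,278),(325,285),(325,295),(325,305),(310,265),(340,265),(325,360)]: print(u,v,W[v,u])
E
```

```text
325 255 [ 0.516 -0.323  0.039]
325 262 [ 0.517 -0.324  0.046]
325 270 [ 0.517 -0.324  0.059]
325 278 [ 0.518 -0.324  0.067]
325 285 [ 0.521 -0.325  0.069]
325 295 [ 0.522 -0.326  0.078]
325 305 [ 0.527 -0.328  0.076]
310 265 [ 0.518 -0.333  0.04 ]
340 265 [ 0.524 -0.318  0.04 ]
325 360 [ 0.597 -0.356  0.005]
```

View pics/w2c.png

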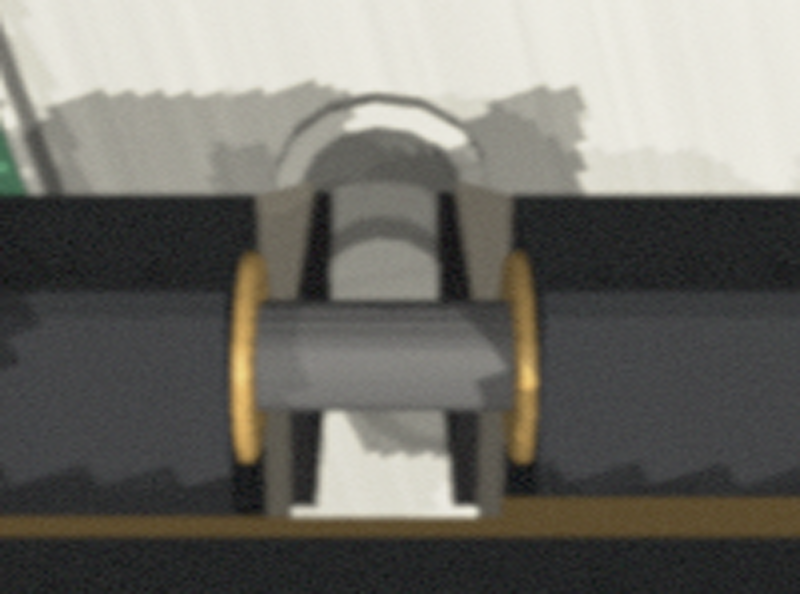

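View pics/t2.png

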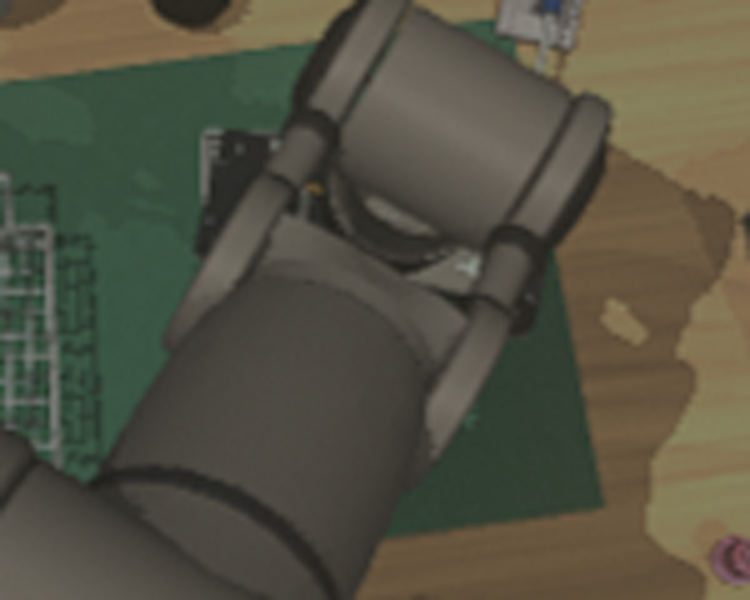

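The crop shows the nozzle upright between the fingers, with its flange top at z≈0.039, so it is lifted about 26 mm. The cap nut and collar stayed put. Now I raise, turn and carry it.

Emit:
send_rows(
  series=[
    [0,0,-0.025,0,0,0,1],
    [0,0,-0.03,0,0,0,1],
    [0,0,-0.03,0,0,0.1,1],
    [0,0,-0.015,0,0,0.115,1],
    [0,0,0,0,0,0.115,1],
  ],
)

```text
time: 5.15
tool_pos: [0.5275, -0.3278, 0.1444]
tool_rot: [3.141, 0.007, 2.423]
contact_force: [-0.0, 0.0, -0.3]
opening: 0.012
```

Emit:
send_rows(
  series=[
    [0,0,0,0,0,0.115,1],
    [0,0,0,0,0,0.115,1],
    [0,0,0,0,0,0.115,1],
    [0,0,0,0,0,0.115,1],
    [0,0,0,0,0,0.115,1],
  ],
)

```text
time: 5.57
tool_pos: [0.5256, -0.3262, 0.1396]
tool_rot: [-3.141, -0.001, 1.848]
contact_force: [0.0, 0.8, -1.1]
opening: 0.0119
```

Emit:
send_rows(
  series=[
    [0,0,0,0,0,0.115,1],
    [0,0,0,0,0,0.115,1],
    [0,0,0,0,0,0.115,1],
    [0,0,0,0,0,0.05,1],
    [0,0,0,0,0,0,1],
  ],
)

```text
time: 5.98
tool_pos: [0.5256, -0.3262, 0.1396]
tool_rot: [-3.141, -0.001, 1.457]
contact_force: [-0.7, 0.4, -0.9]
opening: 0.0122
```

```bash
python3 - <<'E'
from h import *
delta((.4995,-.091,.12)); print(observe()["opening"],observe()["tool_rot"])
E
```

```text
delta tool [ 0.2307 -0.0526  0.0197] yaw deg 83.48298929608242
0.012195850931054415 [-3.14077327e+00 -6.04790307e-04  1.45705303e+00]
```

Emit:
send_rows(
  series=[
    [0.018,-0.004,0,0,0,0,1],
    [0.03,-0.007,0,0,0,0,1],
    [0.035,-0.008,0,0,0,0,1],
    [0.035,-0.008,0,0,0,0,1],
    [0.035,-0.008,0,0,0,0,1],
  ],
)

```text
time: 6.4
tool_pos: [0.5075, -0.1691, 0.1398]
tool_rot: [-3.141, -0.0, 1.46]
contact_force: [1.4, 0.1, -0.1]
opening: 0.0124
```

Emit:
send_rows(
  series=[
    [0.033,-0.008,0,0,0,0,1],
    [0.025,-0.006,0,0,0,0,1],
    [0.015,-0.0036,0.005,0,0,0,1],
    [0.005,0,0.01,0,0,0,1],
    [0,0,0,0,0,0,1],
  ],
)

```text
time: 6.82
tool_pos: [0.4982, -0.0891, 0.1238]
tool_rot: [-3.139, -0.001, 1.463]
contact_force: [0.2, 0.0, -1.6]
opening: 0.0116
```

Emit:
send_rows(
  series=[
    [0,0,0,0,0,0,1],
    [0,0,0,0,0,0,1],
  ],
)

```text
time: 6.98
tool_pos: [0.4997, -0.0916, 0.1254]
tool_rot: [3.141, 0.0, 1.459]
contact_force: [0.6, -0.5, -0.8]
opening: 0.0122
```

```bash
python3 - <<'E'
from h import *
delta((.4995,-.091,.0175)); print(observe()["opening"],observe()["tool_rot"])
d=cam("wrist");save("w3.png",d["color"]);W=cloud(d)
p=W[(W[...,2]>.054)&(W[...,2]<.07)&(W[...,0]<.45)&(W[...,0]>.3)&(abs(W[...,1]+.1)<.12)]
print(p.min(0),p.max(0))
d=cam("side");save("s3.png",cv2.resize(d["color"][180:340,200:400],None,fx=4,fy=3.7,interpolation=2))
E
```

```text
delta tool [ 0.0006 -0.0003  0.1079] yaw deg 83.60843984048523
0.012182366229283334 [3.14124622e+00 2.12273829e-04 1.45924256e+00]
[ 0.37972217 -0.11249304  0.0540041 ] [ 0.44998619 -0.02866324  0.06944357]
```

View pics/w3.png

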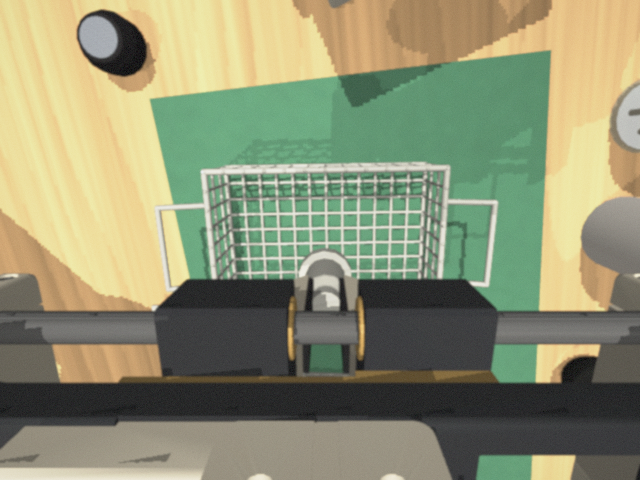

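View pics/s3.png

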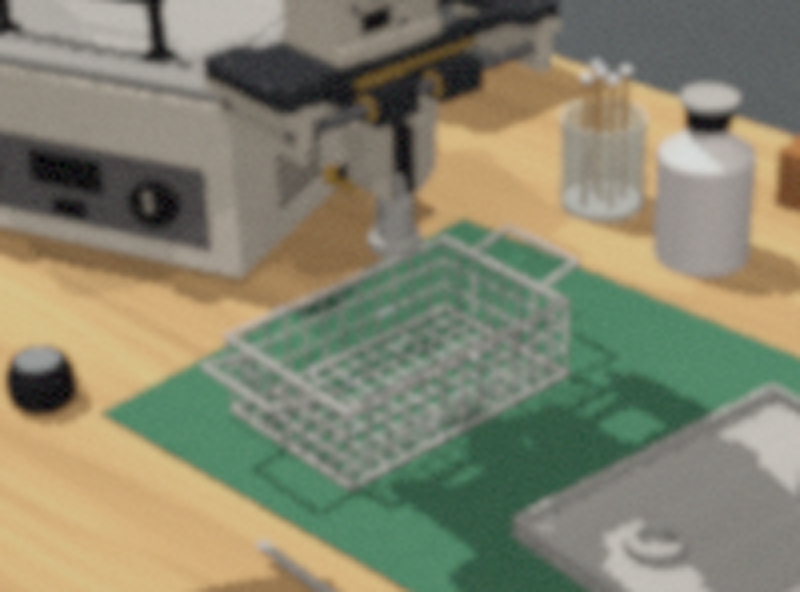

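The nozzle hangs upright at wrist (325,265), centred between the basket end walls at (213) and (437), and the jaws are aligned with the basket's length. Lowering now.

Emit:
send_rows(
  series=[
    [0,0,0.015,0,0,0,1],
    [0,0,0.025,0,0,0,1],
    [0,0,0.025,0,0,0,1],
    [0,0,0.017,0,0,0,1],
    [0,0,0.008,0,0,0,1],
  ],
)

```text
time: 7.5
tool_pos: [0.4983, -0.0913, 0.0332]
tool_rot: [-3.139, -0.001, 1.458]
contact_force: [-0.3, 0.1, -1.5]
opening: 0.0121
```

Emit:
send_rows(
  series=[
    [0,0,0.006,0,0,0,1],
    [0,0,0.004,0,0,0,1],
    [0,0,0.002,0,0,0,1],
    [0,0,0,0,0,0,1],
    [0,0,0,0,0,0,1],
  ],
)

```text
time: 7.92
tool_pos: [0.5, -0.0912, 0.0238]
tool_rot: [3.14, 0.0, 1.459]
contact_force: [1.0, -0.3, -0.6]
opening: 0.012
```

Emit:
send_rows(
  series=[
    [0,0,0.003,0,0,0,1],
    [0,0,0.002,0,0,0,1],
    [0,0,0.001,0,0,0,1],
    [0,0,0,0,0,0,1],
    [0,0,0,0,0,0,1],
  ],
)

```text
time: 8.33
tool_pos: [0.4994, -0.0909, 0.0171]
tool_rot: [-3.142, -0.0, 1.459]
contact_force: [1.0, 0.5, -1.5]
opening: 0.0123
```

Emit:
send_rows(
  series=[
    [0,0,0.0008,0,0,0,1],
    [0,0,0,0,0,0,1],
    [0,0,0,0,0,0,1],
  ],
)

```text
time: 8.58
tool_pos: [0.4996, -0.0911, 0.0166]
tool_rot: [3.141, 0.0, 1.459]
contact_force: [-1.0, -0.1, 3.0]
opening: 0.0121
```

Emit:
send_rows(
  series=[
    [0,0,0.0008,0,0,0,1],
    [0,0,0,0,0,0,1],
    [0,0,0,0,0,0,1],
  ],
)

```text
time: 8.83
tool_pos: [0.4997, -0.0911, 0.0166]
tool_rot: [3.141, 0.0, 1.459]
contact_force: [-3.4, 0.3, 11.8]
opening: 0.0121
```

Contact at the expected height. I ease the press a little, then open gently.

Emit:
send_rows(
  series=[
    [0,0,-0.0007,0,0,0,1],
    [0,0,0,0,0,0,1],
    [0,0,0,0,0,0,0.84],
    [0,0,0,0,0,0,0.8],
    [0,0,0,0,0,0,0.7],
  ],
)

```text
time: 9.25
tool_pos: [0.4995, -0.091, 0.0161]
tool_rot: [3.142, -0.0, 1.459]
contact_force: [-0.0, 0.0, -0.1]
opening: 0.0211
```

Emit:
send_rows(
  series=[
    [0,0,0,0,0,0,0.55],
    [0,0,0,0,0,0,0.5],
    [0,0,0,0,0,0,0.5],
    [0,0,0,0,0,0,0.5],
    [0,0,-0.004,0,0,0,0.5],
  ],
)

```text
time: 9.67
tool_pos: [0.4989, -0.0908, 0.0197]
tool_rot: [-3.14, -0.0, 1.459]
contact_force: [-0.2, 0.2, -0.6]
opening: 0.0457
```

Emit:
send_rows(
  series=[
    [0,0,-0.01,0,0,0,0.5],
    [0,0,-0.02,0,0,0,0.5],
    [0,0,-0.03,0,0,0,0.5],
    [0,0,-0.03,0,0,0,0.5],
    [0,0,-0.03,0,0,0,0.5],
  ],
)

```text
time: 10.08
tool_pos: [0.4992, -0.0909, 0.1424]
tool_rot: [3.141, -0.0, 1.459]
contact_force: [0.6, 0.5, 0.6]
opening: 0.0461
```

Emit:
send_rows(
  series=[
    [0,0,-0.04,0,0,0,0.3],
    [0,0,-0.04,0,0,0,0.3],
    [0,0,-0.03,0,0,0,0.3],
    [0,0,-0.01,0,0,0,0.3],
    [0,0,0,0,0,0,0.3],
  ],
)

```text
time: 10.5
tool_pos: [0.5007, -0.0914, 0.2645]
tool_rot: [3.134, 0.002, 1.459]
contact_force: [0.5, 0.1, -0.3]
opening: 0.0642
```

```bash
python3 - <<'E'
from h import *
print(observe()["tool_pos"])
d=cam("wrist");save("w4.png",d["color"])
d=cam("side");save("s4.png",cv2.resize(d["color"][180:340,200:400],None,fx=4,fy=3.7,interpolation=2))
E
```

```text
[ 0.50073699 -0.09140605  0.26453242]
```

View pics/w4.png

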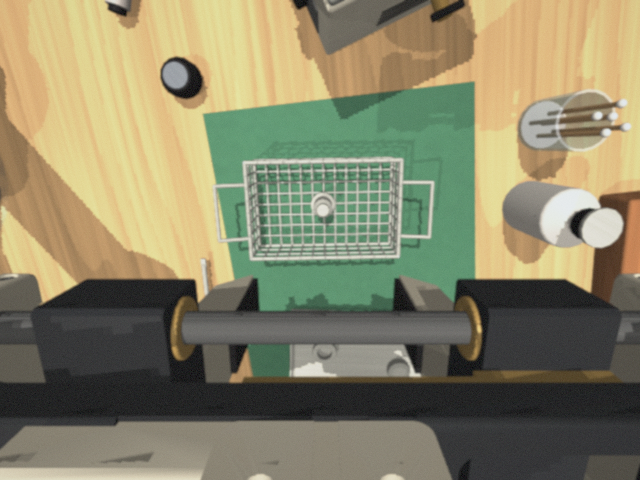

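View pics/s4.png

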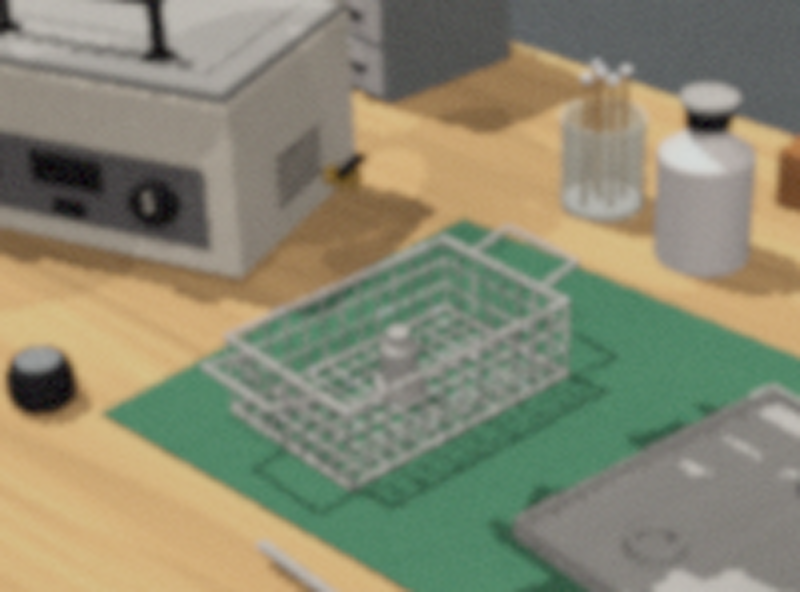

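The nozzle stands upright in the basket at wrist (322,207), well below the rim, and the basket has not moved. Next is the lid handle.

Emit:
send_rows(
  series=[
    [0.02,0.003,0,0,0,0,0.3],
    [0.035,0.005,0,0,0,0,0.3],
    [0.035,0.005,0,0,0,0,0.3],
    [0.035,0.005,0,0,0,0,0.3],
    [0.035,0.005,0,0,0,0,0.3],
  ],
)

```text
time: 11.02
tool_pos: [0.5394, 0.0669, 0.2583]
tool_rot: [-3.138, 0.0, 1.458]
contact_force: [0.1, -0.7, -0.0]
opening: 0.0643
```

Emit:
send_rows(
  series=[
    [0.035,0.005,0,0,0,0,0.3],
    [0.035,0.005,0,0,0,0,0.3],
    [0.035,0.005,0,0,0,0,0.3],
    [0.035,0.005,0,0,0,-0.1,0.3],
    [0.018,0.003,0,0,0,-0.11,0.3],
  ],
)

```text
time: 11.43
tool_pos: [0.5782, 0.2238, 0.2575]
tool_rot: [-3.138, -0.001, 1.676]
contact_force: [-1.0, -0.8, -0.3]
opening: 0.0645
```

Emit:
send_rows(
  series=[
    [0,0,0,0,0,-0.11,0.3],
    [0,0,0,0,0,-0.108,0.3],
    [0,0,0,0,0,0,0.3],
    [0,0,0,0,0,0,0.3],
  ],
)

```text
time: 11.77
tool_pos: [0.5782, 0.2202, 0.2585]
tool_rot: [-3.138, -0.0, 1.884]
contact_force: [0.1, 0.1, -1.1]
opening: 0.0646
```

```bash
python3 - <<'E'
from h import *
np.set_printoptions(precision=4,suppress=True)
s=observe();print(s["tool_pos"],np.degrees(s["tool_rot"]))
d=cam("wrist");save("w5.png",d["color"]);W=cloud(d);np.savez("pics/w5.npz",w=W,c=d["color"])
h=W[(W[...,2]>.19)&(W[...,2]<.215)&(np.hypot(W[...,0]-.51,W[...,1]-.2)<.085)]
print(len(h)); R=cv2.minAreaRect(h[:,:2].astype(np.float32));print(R,np.percentile(h[:,2],[5,50,95]))
c=h[:,:2]-h[:,:2].mean(0);_,_,vt=np.linalg.svd(c,full_matrices=False);print(np.degrees(np.arctan2(vt[0,1],vt[0,0])))
E
```

```text
[0.5782 0.2202 0.2585] [-179.8186   -0.0154  107.9254]
2274
((0.5088491439819336, 0.22014376521110535), (0.011819328181445599, 0.0904008224606514), 18.10063934326172) [0.2006 0.2046 0.2062]
108.00664852437167
```

View pics/w5.png

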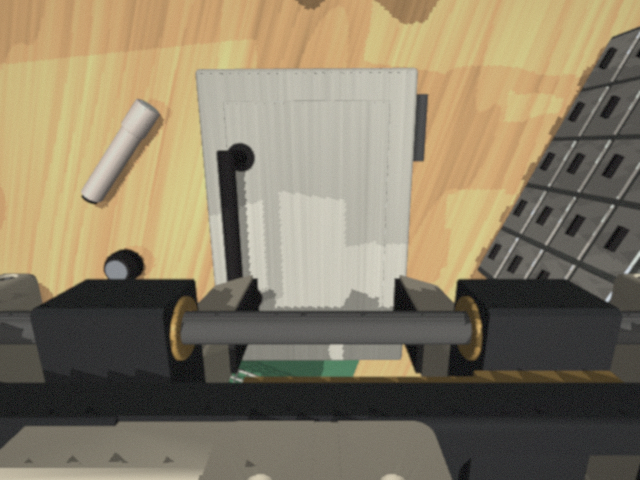

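The wrist view shows the lid, with the handle bar running from (230,150) to (235,285) and the nearer post at (240,157). The fit gives the bar centre at about (0.515, 0.201), along 108°. I align over it and go down.

Emit:
send_rows(
  series=[
    [0.0005,-0.02,0,0,0,0,0.3],
    [0.001,-0.025,0,0,0,0,0.3],
    [0,-0.015,0,0,0,0,0.3],
    [0,-0.006,0,0,0,0,0.3],
    [0,0,0,0,0,0,0.3],
  ],
)

```text
time: 12.23
tool_pos: [0.515, 0.2007, 0.2607]
tool_rot: [3.141, -0.0, 1.885]
contact_force: [1.3, 0.6, 0.3]
opening: 0.0644
```

Emit:
send_rows(
  series=[
    [0,0,0.01,0,0,0,0.3],
    [0,0,0.015,0,0,0,0.3],
    [0,0,0.01,0,0,0,0.3],
    [0,0,0,0,0,0,0.3],
    [0,0,0,0,0,0,0.3],
  ],
)

```text
time: 12.65
tool_pos: [0.5158, 0.2011, 0.2241]
tool_rot: [-3.14, -0.0, 1.886]
contact_force: [0.5, -0.8, 0.3]
opening: 0.0645
```

```bash
python3 - <<'E'
from h import *
s=observe();print(s["tool_pos"],s["tool_rot"],s["qpos"]); delta((.515,.2013,.181))
d=cam("wrist");save("w6.png",d["color"])
d=cam("side");save("s6.png",cv2.resize(d["color"][110:260,150:320],None,fx=4.5,fy=4,interpolation=2))
E
```

```text
[0.51581214 0.20112534 0.22411673] [-3.13955750e+00 -2.22919037e-04  1.88629561e+00] [ 2.33313367e-01  3.79199728e-01  1.40085913e+00  5.62982525e-05
  1.36358038e+00 -8.21977865e-02]
delta tool [ 0.0004 -0.0006  0.0431] yaw deg 108.07677760537278
```

View pics/w6.png

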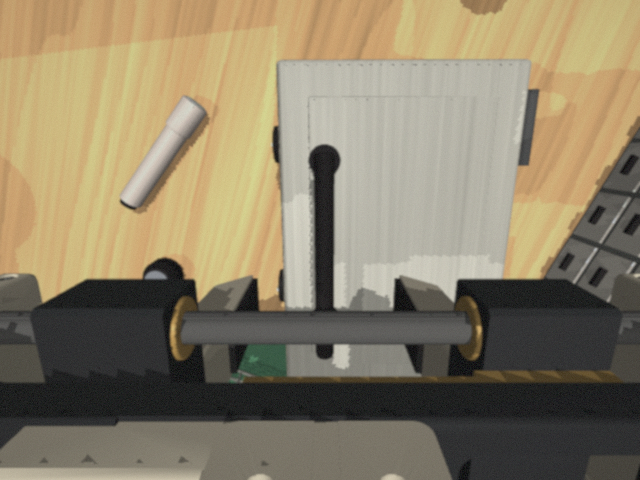

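View pics/s6.png

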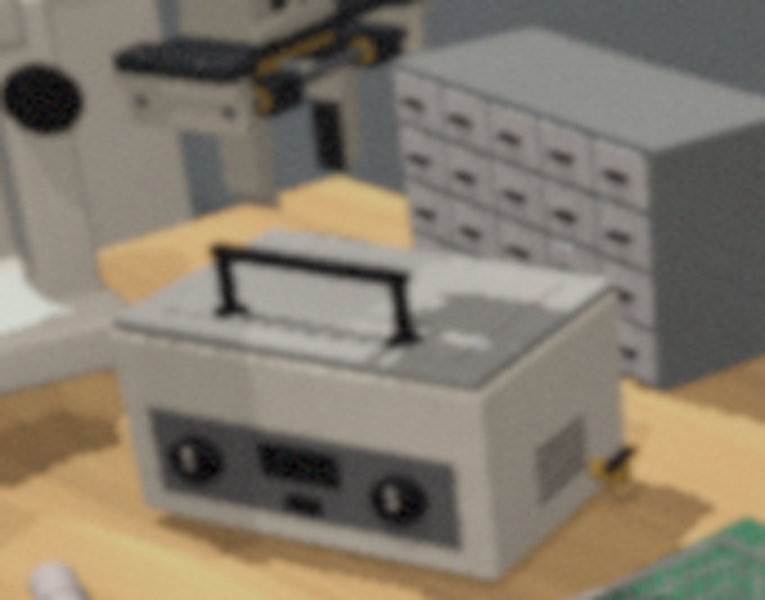

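The bar, at wrist column (325), lies centred between the fingers at 200 and 450. Lowering and closing.

Emit:
send_rows(
  series=[
    [0,0,0.012,0,0,0,0.3],
    [0,0,0.014,0,0,0,0.3],
    [0,0,0.01,0,0,0,0.3],
    [0,0,0.004,0,0,0,0.4],
    [0,0,0,0,0,0,0.6],
  ],
)

```text
time: 13.17
tool_pos: [0.5154, 0.2011, 0.1846]
tool_rot: [-3.14, -0.0, 1.887]
contact_force: [-0.7, 0.5, -1.6]
opening: 0.0556
```

Emit:
send_rows(
  series=[
    [0,0,0,0,0,0,0.75],
    [0,0,0,0,0,0,0.85],
    [0,0,0,0,0,0,1],
    [0,0,0,0,0,0,1],
    [0,0,0,0,0,0,1],
  ],
  newtons=20,
)

```text
time: 13.58
tool_pos: [0.5159, 0.2013, 0.1856]
tool_rot: [3.141, -0.0, 1.887]
contact_force: [-0.0, -0.5, 0.9]
opening: 0.0219
```

```bash
python3 - <<'E'
from h import *
s=observe();print(s["tool_pos"],s["tool_rot"],s["contact_force"],s["torque"],s["opening"])
E
```

```text
[0.51590273 0.20125023 0.18564681] [ 3.14076723e+00 -5.65546895e-06  1.88681761e+00] [-0.03601737 -0.45011915  0.9105662 ] [-0.11489892  0.07448816  0.01108428] 0.021921789770212207
```

Emit:
send_rows(
  series=[
    [0,0,0.003,0,0,0,0.78],
    [0,0,0.003,0,0,0,0.78],
    [0,0,0,0,0,0,0.78],
    [0,0,0,0,0,0,0.85],
    [0,0,0,0,0,0,1],
  ],
)

```text
time: 14.0
tool_pos: [0.5157, 0.2012, 0.1791]
tool_rot: [-3.141, -0.0, 1.887]
contact_force: [0.3, -0.1, 0.1]
opening: 0.0114
```

Emit:
send_rows(
  series=[
    [0,0,0,0,0,0,1],
    [0,0,0,0,0,0,1],
    [0,0,0,0,0,0,1],
    [0,0,0,0,0,0,1],
    [0,0,0,0,0,0,1],
  ],
  newtons=20,
)

```text
time: 14.42
tool_pos: [0.5156, 0.2012, 0.1796]
tool_rot: [3.141, -0.0, 1.887]
contact_force: [-3.1, -0.8, 4.5]
opening: 0.0005
```

```bash
python3 - <<'E'
from h import *
s=observe();print(s["tool_pos"],s["tool_rot"],s["contact_force"],s["torque"],s["opening"])
E
```

```text
[0.51563291 0.20119987 0.17955202] [ 3.14138652e+00 -5.12002361e-05  1.88685236e+00] [-3.07814535 -0.78027021  4.45379337] [-0.20368953  0.55821032  0.00880886] 0.00046534591676777377
```

```bash
python3 - <<'E'
from h import *
d=cam("wrist");save("w7.png",d["color"]);save("w7c.png",cv2.resize(d["color"][240:400,230:420],None,fx=4,fy=3.7,interpolation=2))
d=cam("side");save("s7.png",cv2.resize(d["color"][130:230,170:280],None,fx=7,fy=6,interpolation=2))
E
```

```text
(no output)
```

View pics/w7c.png

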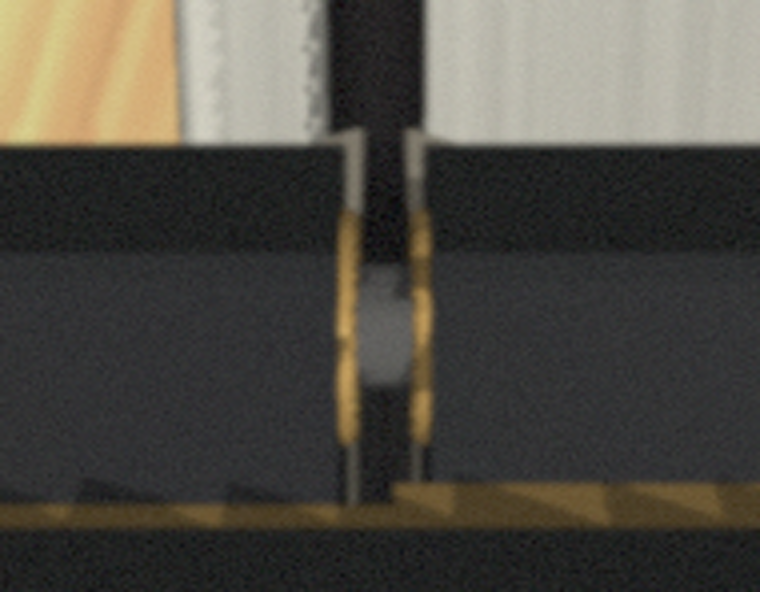

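View pics/s7.png

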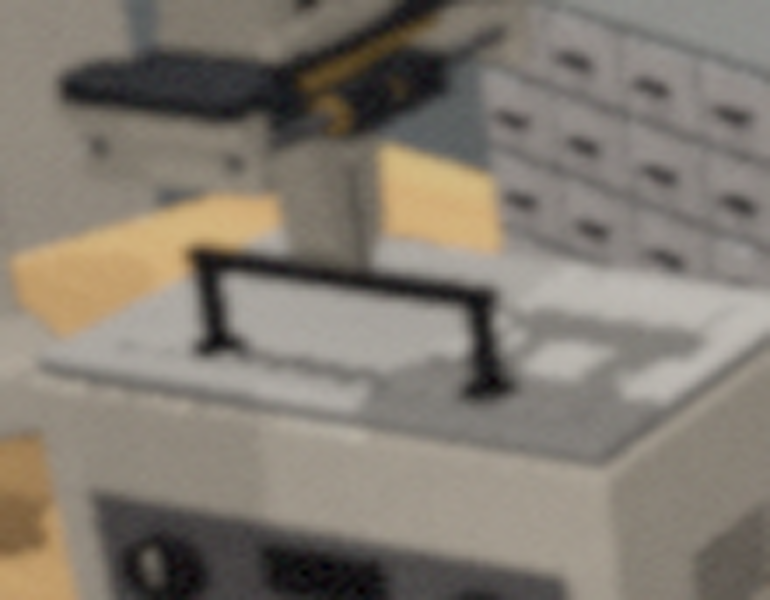

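```bash
python3 - <<'E'
from h import *
np.set_printoptions(precision=3,suppress=True)
d=cam("side");W=cloud(d)
for yy in range(200,330,8):
    v=130+yy/6; u=170+330/7; print(round(u),round(v),W[int(v),int(u)], d["color"][int(v),int(u)])
s=observe();print(s["tool_pos"],s["contact_force"],s["opening"],s["qvel"])
save("s7b.png",d["color"])
d=cam("wrist");W=cloud(d)
for v in (250,262,270,275,280,290,300): print(v,W[v,325],W[v,319],W[v,333],d["color"][v,325])
E
```

```text
217 163 [0.504 0.186 0.242] [114 108  96]
217 165 [0.5   0.18  0.242] [112 106  97]
217 166 [0.502 0.185 0.235] [117 110 102]
217 167 [0.502 0.185 0.232] [118 111 102]
217 169 [0.503 0.187 0.229] [121 115 103]
217 170 [0.504 0.189 0.223] [123 115 105]
217 171 [0.501 0.185 0.222] [118 111 102]
217 173 [0.504 0.19  0.217] [102  94  86]
217 174 [0.509 0.198 0.208] [65 60 57]
217 175 [0.51  0.201 0.204] [39 39 36]
217 177 [0.51  0.201 0.201] [41 36 38]
217 178 [0.558 0.271 0.16 ] [133 128 123]
217 179 [0.555 0.266 0.159] [157 154 147]
217 181 [0.551 0.262 0.159] [165 161 155]
217 182 [0.543 0.251 0.159] [168 164 158]
217 183 [0.539 0.246 0.159] [167 164 157]
217 185 [0.535 0.241 0.159] [167 164 158]
[0.516 0.201 0.18 ] [-3.713 -1.079  5.599] 0.0005000303217192277 [ 0.001  0.001 -0.001 -0.    -0.     0.   ]
250 [0.508 0.223 0.206] [0.506 0.222 0.205] [0.512 0.224 0.204] [38 35 36]
262 [0.51  0.217 0.205] [0.508 0.216 0.205] [0.514 0.217 0.203] [35 35 35]
270 [0.511 0.214 0.206] [0.509 0.212 0.205] [0.515 0.214 0.204] [37 37 36]
275 [0.512 0.211 0.206] [0.51  0.21  0.206] [0.516 0.212 0.206] [33 29 28]
280 [0.513 0.209 0.208] [0.51  0.21  0.213] [0.515 0.213 0.213] [33 28 30]
290 [0.514 0.207 0.214] [0.51  0.21  0.224] [0.515 0.212 0.224] [21 27 24]
300 [0.515 0.203 0.216] [0.504 0.231 0.281] [0.507 0.234 0.286] [14 19 16]
```

View pics/w7.png

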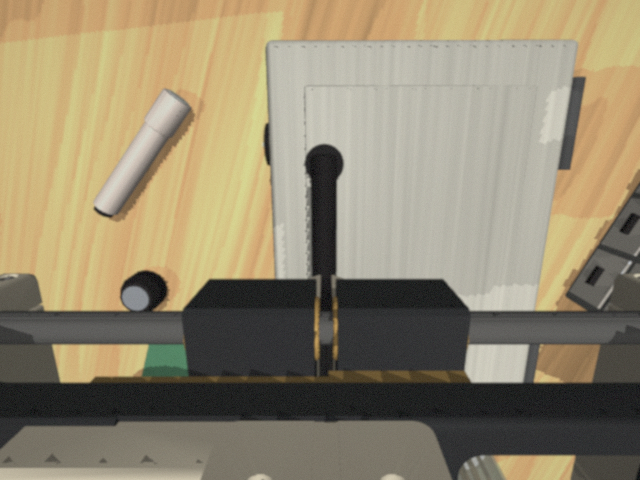

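The side depth shows the fingertips ending on top of the bar, at about z 0.207, while the state reports the TCP at 0.180. So the fingers shut above the bar and did not grip it. That also explains the 12 mm opening on the nozzle: I held it by the neck. I back up a little and measure the real tip height.

Emit:
send_rows(
  series=[
    [0,0,-0.01,0,0,0,1],
    [0,0,-0.02,0,0,0,0.7],
    [0,0,-0.015,0,0,0,0.5],
    [0,0,0,0,0,0,0.5],
    [0,0,0,0,0,0,0.5],
  ],
)

```text
time: 15.03
tool_pos: [0.5164, 0.2013, 0.2249]
tool_rot: [3.139, 0.0, 1.887]
contact_force: [-0.2, -0.2, -0.5]
opening: 0.0224
```

```bash
python3 - <<'E'
from h import *
np.set_printoptions(precision=3,suppress=True)
s=observe();print(s["tool_pos"],s["tool_rot"],s["opening"],s["contact_force"])
d=cam("side");W=cloud(d);np.savez("pics/s8.npz",w=W,c=d["color"]);save("s8.png",cv2.resize(d["color"][100:220,160:280],None,fx=6,fy=5,interpolation=2))
R=Ro.from_euler("xyz",s["tool_rot"]).as_matrix()
L=(W-s["tool_pos"])@R   # tool coords
m=(abs(L[...,0])<.012)&(abs(L[...,1])<.07)&(L[...,2]>-.1)&(L[...,2]<.03)
p=L[m]
for z0 in np.arange(-.1,.03,.006):
    q=p[(p[:,2]>=z0)&(p[:,2]<z0+.006)]
    if len(q): print(round(z0,3),len(q),q[:,1].min().round(3),q[:,1].max().round(3),np.median(q[:,1]).round(3))
E
```

```text
[0.516 0.201 0.225] [3.139 0.    1.887] 0.022445882162689126 [-0.185 -0.22  -0.451]
-0.094 6 -0.044 0.033 -0.039
-0.088 16 -0.032 0.028 -0.023
-0.082 30 -0.033 0.031 -0.016
-0.076 39 -0.034 0.029 0.011
-0.07 55 -0.033 0.027 -0.015
-0.064 41 -0.034 0.027 -0.025
-0.058 48 -0.032 0.029 -0.003
-0.052 50 -0.032 0.028 -0.018
-0.046 46 -0.032 0.029 -0.003
-0.04 34 -0.028 0.027 0.01
-0.034 26 -0.023 0.018 0.01
-0.028 3 0.013 0.014 0.014
0.014 14 -0.008 -0.0 -0.005
0.02 18 -0.01 -0.002 -0.007
0.026 4 -0.009 -0.004 -0.008
```

View pics/s8.png

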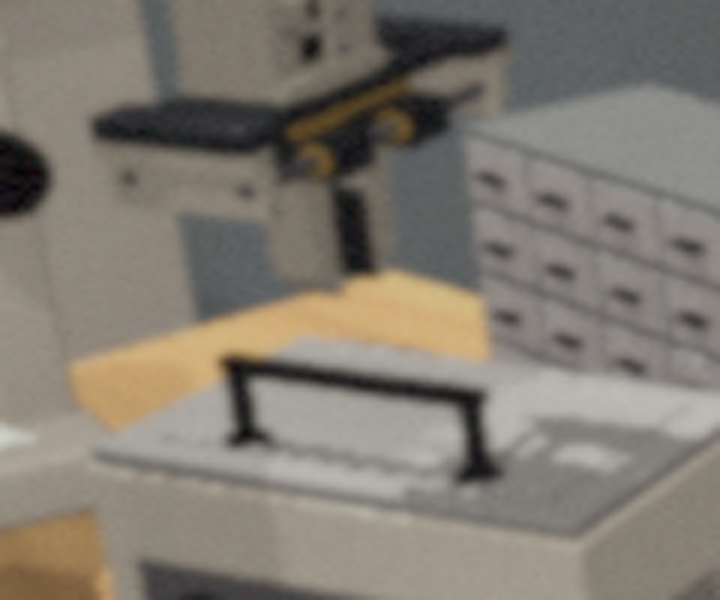

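```bash
python3 - <<'E'
from h import *
np.set_printoptions(precision=3,suppress=True)
W=np.load("pics/s8.npz")["w"]
s=observe();R=Ro.from_euler("xyz",s["tool_rot"]).as_matrix();L=(W-s["tool_pos"])@R
for nm,m in(("wide y>.05",(abs(L[...,1])>.045)&(abs(L[...,1])<.1)&(abs(L[...,0])<.06)),("off-x",(abs(L[...,1])<.1)&(abs(L[...,0])<.06)&(abs(L[...,0])>.02))):
    p=L[m&(L[...,2]>-.15)&(L[...,2]<.012)]
    print(nm,len(p),np.percentile(p[:,2],[50,90,95,98,100])); 
    h,e=np.histogram(p[:,2],bins=np.arange(-.15,.02,.01)); print(list(zip(e.round(3),h)))
print(s["qpos"],s["opening"])
E
```

```text
wide y>.05 1113 [-0.128 -0.102 -0.098 -0.096 -0.093]
[(np.float64(-0.15), np.int64(80)), (np.float64(-0.14), np.int64(438)), (np.float64(-0.13), np.int64(168)), (np.float64(-0.12), np.int64(167)), (np.float64(-0.11), np.int64(176)), (np.float64(-0.1), np.int64(84)), (np.float64(-0.09), np.int64(0)), (np.float64(-0.08), np.int64(0)), (np.float64(-0.07), np.int64(0)), (np.float64(-0.06), np.int64(0)), (np.float64(-0.05), np.int64(0)), (np.float64(-0.04), np.int64(0)), (np.float64(-0.03), np.int64(0)), (np.float64(-0.02), np.int64(0)), (np.float64(-0.01), np.int64(0)), (np.float64(0.0), np.int64(0))]
off-x 1046 [-0.122 -0.103 -0.099 -0.097 -0.095]
[(np.float64(-0.15), np.int64(86)), (np.float64(-0.14), np.int64(302)), (np.float64(-0.13), np.int64(172)), (np.float64(-0.12), np.int64(235)), (np.float64(-0.11), np.int64(183)), (np.float64(-0.1), np.int64(68)), (np.float64(-0.09), np.int64(0)), (np.float64(-0.08), np.int64(0)), (np.float64(-0.07), np.int64(0)), (np.float64(-0.06), np.int64(0)), (np.float64(-0.05), np.int64(0)), (np.float64(-0.04), np.int64(0)), (np.float64(-0.03), np.int64(0)), (np.float64(-0.02), np.int64(0)), (np.float64(-0.01), np.int64(0)), (np.float64(0.0), np.int64(0))]
[ 0.233  0.378  1.404  0.     1.36  -0.083] 0.026713358170453817
```

The whole gripper, tips and body alike, sits about 27 mm higher than the reported TCP; sideways it agrees. I correct for this by putting the reported TCP at 0.154, so the pads meet the bar.

Emit:
send_rows(
  series=[
    [0,0,0,0,0,0,0.45],
    [0,0,0,0,0,0,0.45],
    [0,0,0.01,0,0,0,0.45],
    [0,0,0.015,0,0,0,0.45],
    [0,0,0.015,0,0,0,0.45],
  ],
)

```text
time: 15.5
tool_pos: [0.5155, 0.2012, 0.1829]
tool_rot: [-3.141, -0.0, 1.887]
contact_force: [-0.9, 0.1, -0.6]
opening: 0.0504
```

Emit:
send_rows(
  series=[
    [0,0,0.01,0,0,0,0.45],
    [0,0,0.005,0,0,0,0.45],
    [0,0,0,0,0,0,0.45],
    [0,0,0,0,0,0,0.45],
  ],
)

```text
time: 15.83
tool_pos: [0.5158, 0.2012, 0.1692]
tool_rot: [-3.142, -0.0, 1.887]
contact_force: [0.1, -0.0, 0.2]
opening: 0.0506
```

Emit:
send_rows(
  series=[
    [0,0,0.007,0,0,0,0.45],
    [0,0,0.005,0,0,0,0.45],
    [0,0,0.003,0,0,0,0.45],
    [0,0,0,0,0,0,0.6],
    [0,0,0,0,0,0,0.75],
  ],
)

```text
time: 16.25
tool_pos: [0.5157, 0.2012, 0.1541]
tool_rot: [-3.141, -0.0, 1.887]
contact_force: [0.1, 0.6, -0.2]
opening: 0.0414
```

Emit:
send_rows(
  series=[
    [0,0,0,0,0,0,0.85],
    [0,0,0,0,0,0,1],
    [0,0,0,0,0,0,1],
    [0,0,0,0,0,0,1],
    [0,0,0,0,0,0,1],
  ],
  newtons=20,
)

```text
time: 16.67
tool_pos: [0.5147, 0.2009, 0.1543]
tool_rot: [-3.139, -0.0, 1.887]
contact_force: [-5.6, -2.1, 1.6]
opening: 0.0113
```

Emit:
send_rows(
  series=[
    [0,0,0,0,0,0,1],
    [0,0,0,0,0,0,1],
    [0,0,0,0,0,0,1],
  ],
)

```text
time: 16.92
tool_pos: [0.5147, 0.2009, 0.1543]
tool_rot: [-3.14, -0.0, 1.887]
contact_force: [-5.3, -2.7, 4.2]
opening: 0.0114
```

```bash
python3 - <<'E'
from h import *
s=observe();print(s["tool_pos"],s["tool_rot"],s["opening"],s["contact_force"])
d=cam("side");save("s9.png",cv2.resize(d["color"][100:220,160:280],None,fx=6,fy=5,interpolation=2))
E
```

```text
[0.51471308 0.20087856 0.15429253] [-3.13954178e+00 -1.09323605e-06  1.88687586e+00] 0.011398699538193093 [-5.31433869 -2.68348012  4.19485728]
```

View pics/s9.png

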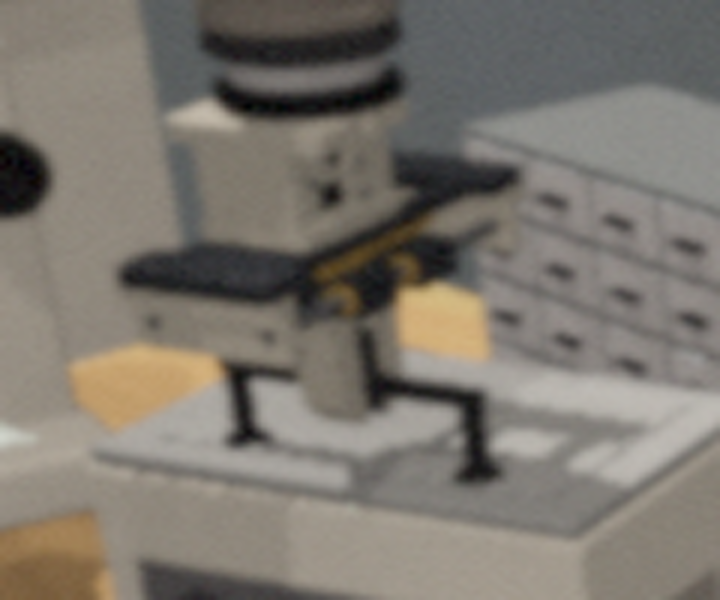

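The fingers now straddle the bar, with the opening at 11.4 mm. I compute the arc in tool axes.

```bash
python3 - <<'E'
import numpy as np
r=np.hypot(.14,.052);p0=np.degrees(np.arctan2(.052,.14))
t=np.array([0,1.5,4,6.5,9,11.5,14,16.5,19,21.5,24,26.5,29,31.5,34,36.5,39,41.5,44,46.5,49,51.5,54,56.5,58.5,60])
y=-r*np.cos(np.radians(p0+t));z=r*np.sin(np.radians(p0+t))
for i in range(1,len(t)): print(t[i],round(y[i]-y[i-1],4),round(-(z[i]-z[i-1]),4),"cum",round(y[i]-y[0],4),round(z[i]-z[0],4))
E
```

```text
1.5 0.0014 -0.0036 cum 0.0014 0.0036
4.0 0.0026 -0.006 cum 0.004 0.0096
6.5 0.0028 -0.0059 cum 0.0068 0.0155
9.0 0.0031 -0.0057 cum 0.0099 0.0213
11.5 0.0033 -0.0056 cum 0.0132 0.0269
14.0 0.0036 -0.0055 cum 0.0167 0.0323
16.5 0.0038 -0.0053 cum 0.0205 0.0376
19.0 0.004 -0.0051 cum 0.0246 0.0427
21.5 0.0042 -0.0049 cum 0.0288 0.0477
24.0 0.0045 -0.0048 cum 0.0333 0.0524
26.5 0.0047 -0.0046 cum 0.0379 0.057
29.0 0.0049 -0.0043 cum 0.0428 0.0614
31.5 0.005 -0.0041 cum 0.0478 0.0655
34.0 0.0052 -0.0039 cum 0.053 0.0694
36.5 0.0054 -0.0037 cum 0.0584 0.0731
39.0 0.0055 -0.0034 cum 0.0639 0.0765
41.5 0.0057 -0.0032 cum 0.0696 0.0797
44.0 0.0058 -0.0029 cum 0.0754 0.0827
46.5 0.0059 -0.0027 cum 0.0813 0.0853
49.0 0.006 -0.0024 cum 0.0874 0.0878
51.5 0.0061 -0.0022 cum 0.0935 0.0899
54.0 0.0062 -0.0019 cum 0.0998 0.0918
56.5 0.0063 -0.0016 cum 0.1061 0.0934
58.5 0.0051 -0.0011 cum 0.1112 0.0945
60.0 0.0038 -0.0007 cum 0.115 0.0952
```

Emit:
send_rows(
  series=[
    [0,0.0004,-0.0036,0,0,0,1],
    [0,0.0026,-0.006,0,0,0,1],
    [0,0.0028,-0.0059,0,0,0,1],
    [0,0.0031,-0.0057,0,0,0,1],
    [0,0.0033,-0.0056,0,0,0,1],
  ],
  newtons=25,
)

```text
time: 17.38
tool_pos: [0.5269, 0.2049, 0.1816]
tool_rot: [-3.14, -0.0, 1.887]
contact_force: [-4.5, -1.2, -0.5]
opening: 0.0109
```

Emit:
send_rows(
  series=[
    [0,0.0036,-0.0055,0,0,0,1],
    [0,0.0038,-0.0053,0,0,0,1],
    [0,0.004,-0.0051,0,0,0,1],
    [0,0.0042,-0.0049,0,0,0,1],
    [0,0.0045,-0.0048,0,0,0,1],
  ],
)

```text
time: 17.8
tool_pos: [0.5453, 0.2109, 0.2079]
tool_rot: [-3.139, 0.0, 1.887]
contact_force: [-9.5, -3.6, 4.1]
opening: 0.0111
```

```bash
python3 - <<'E'
from h import *
s=observe();print(s["tool_pos"],s["opening"],s["contact_force"],s["torque"])
d=cam("side");save("s10.png",cv2.resize(d["color"][80:240,150:310],None,fx=4.5,fy=3.7,interpolation=2))
E
```

```text
[0.54533926 0.210922   0.20787468] 0.011129211164305661 [-9.49039436 -3.6197113   4.07345122] [-0.67754835  1.68466386 -0.02019581]
```

View pics/s10.png

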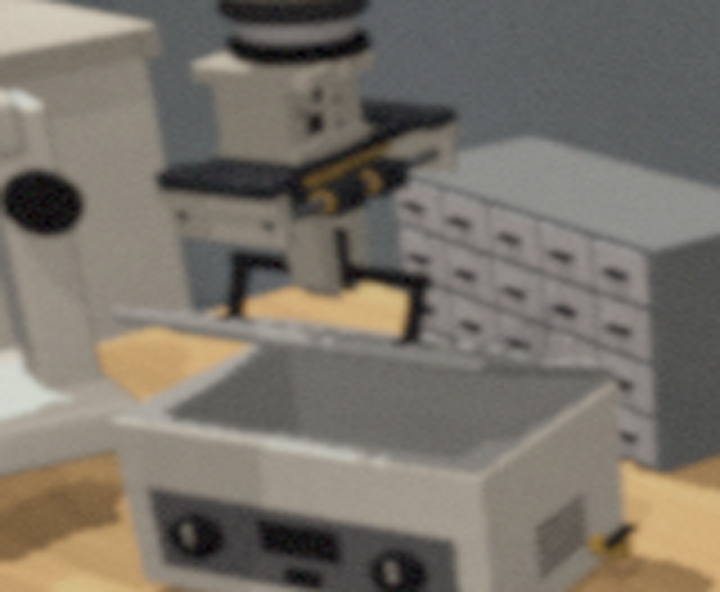

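The lid is rising, held at the bar (front edge at (120,315) in the crop). The 10 N push toward the hinge suggests slightly too much backward travel, so I trim it.

Emit:
send_rows(
  series=[
    [0,0.0033,-0.0053,0,0,0,1],
    [0,0.0045,-0.0045,0,0,0,1],
    [0,0.005,-0.0041,0,0,0,1],
    [0,0.0052,-0.0039,0,0,0,1],
    [0,0.0054,-0.0037,0,0,0,1],
  ],
)

```text
time: 18.27
tool_pos: [0.5686, 0.2186, 0.2296]
tool_rot: [-3.141, -0.0, 1.887]
contact_force: [-7.1, -3.1, 5.5]
opening: 0.0111
```

```bash
python3 - <<'E'
from h import *
s=observe();print(s["tool_pos"],s["opening"],s["contact_force"],s["torque"])
E
```

```text
[0.56862699 0.21859672 0.22964963] 0.011112474008184721 [-7.06048387 -3.14372225  5.49275707] [-0.53878434  1.41637489  0.01397976]
```

Emit:
send_rows(
  series=[
    [0,0.0051,-0.004,0,0,0,1],
    [0,0.0054,-0.0038,0,0,0,1],
    [0,0.0057,-0.0033,0,0,0,1],
    [0,0.0058,-0.003,0,0,0,1],
    [0,0.006,-0.0025,0,0,0,1],
  ],
)

```text
time: 18.68
tool_pos: [0.5959, 0.2276, 0.246]
tool_rot: [3.14, -0.0, 1.887]
contact_force: [-4.3, -0.5, 2.5]
opening: 0.0112
```

```bash
cat > lid.py <<'E'
from h import *
np.set_printoptions(precision=4,suppress=True)
s=observe();print(s["tool_pos"],s["opening"],s["contact_force"])
cx=np.array([np.cos(np.radians(18.1)),np.sin(np.radians(18.1))]);cy=np.array([-cx[1],cx[0]])
H=np.array([.648,.2448])
for n in("top","side","wrist"):
    d=cam(n);W=cloud(d);np.savez(f"pics/L_{n}.npz",w=W,c=d["color"]);save(f"L_{n}_{int(s['time']*10)}.png",d["color"])
    a=(W[...,:2]-H)@cx;b=(W[...,:2]-H)@cy;z=W[...,2]-.148
    # lid points: distance range from hinge, off-centre
    r=np.hypot(a,z);ph=np.degrees(np.arctan2(z,-a))
    for side,m in(("all",abs(b)<.12),):
        m=m&(r>.05)&(r<.175)&(a<.02)&(ph>25)&(ph<75)
        if m.sum()<20: print(n,"few",m.sum());continue
        h,e=np.histogram(ph[m],bins=np.arange(25,76,2.5));print(n,m.sum(),dict(zip(e,h)))
        P=np.stack([-a[m],z[m]],1);
        k=e[np.argmax(h)]+1.25;P=P[abs(ph[m]-k)<4]
        c=P-P.mean(0);_,sv,vt=np.linalg.svd(c,full_matrices=False);print("  plane angle",np.degrees(np.arctan2(vt[0,1],vt[0,0]))%180,len(P),"mean",P.mean(0))
E
python3 lid.py
```

```text
[0.5959 0.2276 0.246 ] 0.011215832945643198 [-4.2591 -0.4728  2.488 ]
top 1052 {np.float64(25.0): np.int64(0), np.float64(27.5): np.int64(0), np.float64(30.0): np.int64(0), np.float64(32.5): np.int64(0), np.float64(35.0): np.int64(0), np.float64(37.5): np.int64(0), np.float64(40.0): np.int64(0), np.float64(42.5): np.int64(0), np.float64(45.0): np.int64(0), np.float64(47.5): np.int64(87), np.float64(50.0): np.int64(341), np.float64(52.5): np.int64(295), np.float64(55.0): np.int64(138), np.float64(57.5): np.int64(64), np.float64(60.0): np.int64(17), np.float64(62.5): np.int64(15), np.float64(65.0): np.int64(30), np.float64(67.5): np.int64(51), np.float64(70.0): np.int64(14), np.float64(72.5): np.int64(0)}
  plane angle 45.77771420885842 738 mean [0.0834 0.1058]
side 2223 {np.float64(25.0): np.int64(0), np.float64(27.5): np.int64(0), np.float64(30.0): np.int64(0), np.float64(32.5): np.int64(0), np.float64(35.0): np.int64(0), np.float64(37.5): np.int64(0), np.float64(40.0): np.int64(35), np.float64(42.5): np.int64(304), np.float64(45.0): np.int64(855), np.float64(47.5): np.int64(573), np
[... 398 characters left out ...]
(25.0): np.int64(0), np.float64(27.5): np.int64(0), np.float64(30.0): np.int64(0), np.float64(32.5): np.int64(0), np.float64(35.0): np.int64(0), np.float64(37.5): np.int64(0), np.float64(40.0): np.int64(0), np.float64(42.5): np.int64(0), np.float64(45.0): np.int64(0), np.float64(47.5): np.int64(1610), np.float64(50.0): np.int64(22396), np.float64(52.5): np.int64(11019), np.float64(55.0): np.int64(4605), np.float64(57.5): np.int64(1752), np.float64(60.0): np.int64(272), np.float64(62.5): np.int64(460), np.float64(65.0): np.int64(921), np.float64(67.5): np.int64(3077), np.float64(70.0): np.int64(2066), np.float64(72.5): np.int64(276)}
  plane angle 46.796278357091325 35517 mean [0.0856 0.1087]
```

```bash
cat > lid2.py <<'E'
from h import *
import sys
np.set_printoptions(precision=4,suppress=True)
cx=np.array([np.cos(np.radians(18.1)),np.sin(np.radians(18.1))]);cy=np.array([-cx[1],cx[0]]);H=np.array([.648,.2448])
def fit(W,t0,off,n):
    a=(W[...,:2]-H)@cx;b=(W[...,:2]-H)@cy;z=W[...,2]-.148
    th=np.radians(t0);o=off;tol=.012
    for i in range(12):
        u=-a*np.cos(th)+z*np.sin(th); v=a*np.sin(th)+z*np.cos(th)   # along lid, normal (outward)
        m=(u>.01)&(u<.172)&(abs(b)<.12)&(abs(v-o)<tol)
        if m.sum()<50: print(n,"few");return
        p=np.polyfit(u[m],v[m],1); th+=np.arctan(p[0]); o=np.median(v[m]); tol=max(.004,tol*.8)
    print(n,"lid deg",round(np.degrees(th),2),"offset",round(o,4),m.sum(),"u",u[m].min().round(3),u[m].max().round(3))
t0=float(sys.argv[1])
for n in("top","wrist","side"):
    if len(sys.argv)>2: W=np.load(f"pics/L_{n}.npz")["w"]
    else:
        d=cam(n);W=cloud(d);np.savez(f"pics/L_{n}.npz",w=W,c=d["color"]);save(f"F_{n}.png",d["color"])
    fit(W,t0,.008 if n!="side" else -.002,n)
s=observe();print(s["tool_pos"],s["opening"],s["contact_force"])
E
python3 lid2.py 48 x
```

```text
top lid deg 47.84 offset 0.0099 976 u 0.01 0.172
wrist lid deg 47.98 offset 0.0094 45491 u 0.01 0.172
side lid deg 49.27 offset -0.0058 1888 u 0.01 0.172
[0.596  0.2276 0.2459] 0.011224612589065222 [-3.9173 -1.0818  4.8961]
```

```bash
ls pics | grep L_
```

```text
L_side.npz
L_side_186.png
L_top.npz
L_top_186.png
L_wrist.npz
L_wrist_186.png
```

The plane fits (47.8, 48.0 and 49.3°) put the lid at about 48°, so 12° remain.

Emit:
send_rows(
  series=[
    [0,0.0061,-0.0023,0,0,0,1],
    [0,0.0063,-0.0021,0,0,0,1],
    [0,0.0064,-0.0018,0,0,0,1],
    [0,0.0063,-0.0014,0,0,0,1],
    [0,0.0046,-0.0008,0,0,0,1],
  ],
)

```text
time: 19.25
tool_pos: [0.6239, 0.2367, 0.2539]
tool_rot: [3.14, -0.0, 1.887]
contact_force: [-2.8, 0.0, 0.5]
opening: 0.0114
```

Emit:
send_rows(
  series=[
    [0,0,0,0,0,0,1],
    [0,0,0,0,0,0,1],
  ],
)

```text
time: 19.42
tool_pos: [0.6238, 0.2366, 0.2537]
tool_rot: [3.14, -0.0, 1.887]
contact_force: [-2.7, 0.2, 4.7]
opening: 0.0112
```

```bash
python3 lid2.py 60
```

```text
top lid deg 59.22 offset 0.0105 483 u 0.01 0.172
wrist lid deg 59.3 offset 0.0095 40402 u 0.01 0.172
side lid deg 60.32 offset -0.0058 2623 u 0.01 0.172
[0.6235 0.2365 0.2537] 0.0112843277444144 [-1.6752 -0.6964  5.125 ]
```

View pics/F_side.png

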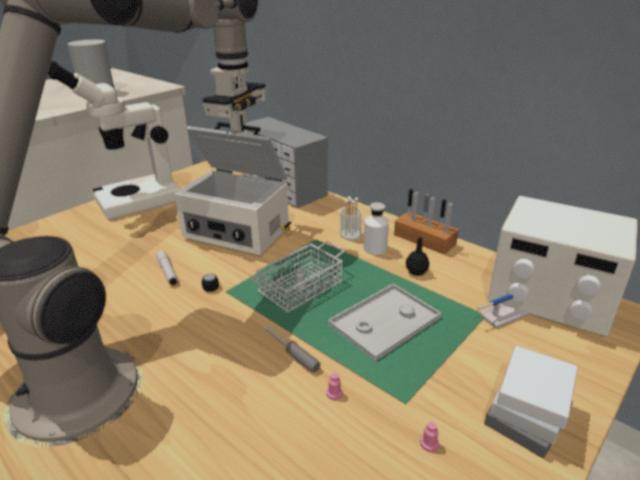

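View pics/F_wrist.png

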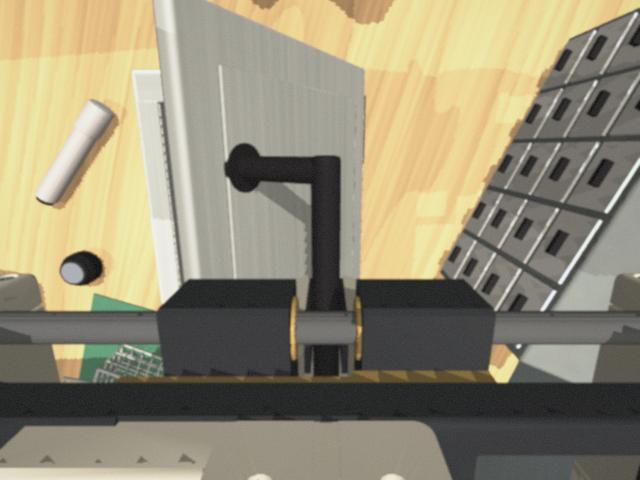

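The side view shows the lid up, held at the bar, with the basket, tray parts and bystanders where they were. The fits give 59.2, 59.3 and 60.3°, so I add about half a degree, hold, and check the basket.

Emit:
send_rows(
  series=[
    [0,0.0014,-0.0002,0,0,0,1],
    [0,0,0,0,0,0,1],
    [0,0,0,0,0,0,1],
    [0,0,0,0,0,0,1],
    [0,0,0,0,0,0,1],
  ],
)

```text
time: 19.98
tool_pos: [0.6248, 0.2369, 0.2539]
tool_rot: [3.141, -0.0, 1.887]
contact_force: [-2.9, 0.6, 5.7]
opening: 0.0112
```

Emit:
send_rows(
  series=[
    [0,0,0,0,0,0,1],
    [0,0,0,0,0,0,1],
    [0,0,0,0,0,0,1],
    [0,0,0,0,0,0,1],
    [0,0,0,0,0,0,1],
  ],
)

```text
time: 20.4
tool_pos: [0.6248, 0.2369, 0.2539]
tool_rot: [3.141, -0.0, 1.887]
contact_force: [-2.0, -0.4, 5.9]
opening: 0.0111
```

```bash
python3 lid2.py 60; python3 - <<'E'
from h import *
a=np.load("pics/L_side.npz");W=a["w"];c=a["c"]
m=(W[...,0]>.3)&(W[...,0]<.7)&(W[...,1]>-.2)&(W[...,1]<.05)&(W[...,2]>.052)&(W[...,2]<.075)
print(cv2.minAreaRect(W[m][:,:2].astype(np.float32)))
save("s12.png",cv2.resize(c[230:350,240:450],None,fx=3.5,fy=3.5,interpolation=2))
E
```

```text
top lid deg 59.48 offset 0.0107 476 u 0.01 0.172
wrist lid deg 59.76 offset 0.0095 40213 u 0.01 0.172
side lid deg 60.67 offset -0.0055 2650 u 0.01 0.172
[0.6248 0.2369 0.2539] 0.010704541994313163 [-2.4143 -0.6003  5.3695]
((0.49939507246017456, -0.09213127195835114), (0.11420956254005432, 0.24030819535255432), 84.37370300292969)
```

View pics/s12.png

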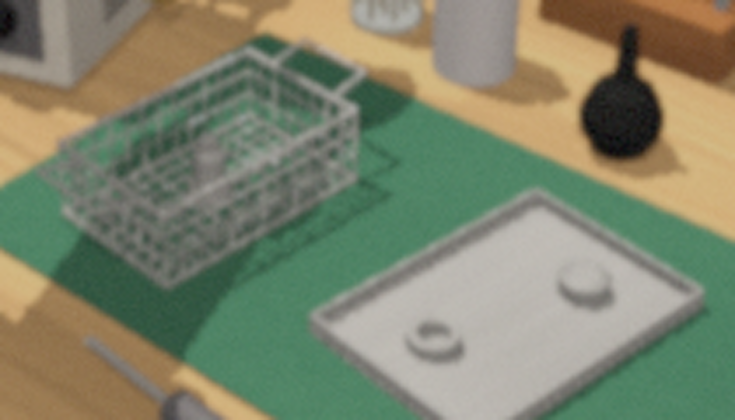

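The lid holds steady at about 60° (59.5 to 60.7). The nozzle stands upright in the basket at crop (208,160), the basket is unmoved, and the collar and cap nut are in place. I hand in while holding the lid.

```bash
python3 -c "
from h import *
workorder.hand_in(); print(observe()['time'])"
```

```text
the job is handed in; nothing more can be done
the job is handed in; nothing more can be done
```

The nozzle body is standing upright in the wire basket, and the gripper is holding the lid open at about 60°. I handed the job in with the lid still held, about 20.5 s into the 61 s.

- **Nozzle:** I let go of it when it was standing on the mesh floor, with a brief 12 N press at touch-down that I eased off before opening. The fingertips were then about 19 mm below the rim.
- **Basket and other things:** the basket measured within about 1 mm of where it started. In the last side views the collar, cap nut and other things look undisturbed. I did not measure each one.
- **Lid angle:** the three cameras gave 59.5°, 59.8° and 60.7°. The arm held still for about 0.8 s before hand-in, with about 6 N on the wrist and the jaws reading 11 mm on the 12 mm bar.

**What disagreed:**
- **Tool height:** the gripper sits about 27 mm higher than its reported height. I therefore held the nozzle by its neck, not its barrel.
- **First try at the handle:** for the same reason the fingers shut on top of the bar, pressing about 6 N. The lid did not move. I backed off, corrected for the 27 mm and gripped it properly.

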